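Service the sample changer's backup cell holder

ROBOT

A 6-joint arm with a two-finger parallel gripper is mounted at the origin on the work surface. World frame = base frame: x ahead of the robot, y to its left, z up, the work surface at z = 0. Lengths are in m, angles in rad, forces in N, time in s.
With the tool pointing down it reaches from about 0.35 to 0.775 m from the base axis. Payload 5.5 kg.
Tool frame: the origin (TCP) lies midway between the tips of the shut fingers; the grasp point (between the pads) lies grip_point_offset behind it (grip_point_offset is the distance from the TCP to the grasp point, in m); z points along the fingers, y is the direction in which the jaws open and shut (so a half turn about z gives the same grasp; the last joint's range is limited). The gripper opens to 85 mm and grips with 20 to 120 N. Pads are 22 mm wide; open, the fingers measure 114 mm over their backs; the gripper's body (76 mm by 85 mm) begins 54 mm behind the grasp point. The pads swing forward as they close: fully open they stand 13 mm farther back than shut.
Start: joints at [1.116, 0.313, 0.046, 1.304, 0, 1.431], TCP at [0.178, 0.547, 0.231] pointing down, gripper open.
Joint ranges: [-2.76, 2.76], [-0.86, 1.69], [-1.03, 1.26], [-2.2, 2.34], [-1.47, 1.5], [-3.14, 3.14]. Speed limits (rad/s): [2.57, 2.57, 3.14, 3.14, 3.14, 3.14].

INTERFACE

Orientations are given as a unit quaternion [w, x, y, z].
In Python, from workcell import * gives the robot as it stands.
- The arm moves only by the tool send_rows, never from a script. Its argument "series" is one flat list of numbers, 7 for each row, row after row: the shift along the tool's x, y, z in cm, then the turn, a rotation vector about the tool's x, y, z in degrees, then the opening, from 0 (shut) to 1 (fully open). A call has 1 to 10 rows; each row is the pose to reach, as a shift and turn from the pose commanded when the call began, along the tool's axes at that moment; what a row does not reach only later rows make up. A row lasts 1/12 s, in which the tool goes at most 41.7 mm and 7.16 degrees, less where a joint would pass 70% of its speed; a pose out of reach is approached as far as the arm can. A call with a gripper value outside its range is refused whole. The fingers move at their own pace and stop on an object; "newtons" is the grip in N (left out, the last holds). Time passes only in rows, so rows that repeat a pose let the fingers close. It gives the time, the measured TCP pose, the force and the opening at its end, in the units of the state.
- get_state(): the state, without advancing time (a new reading comes with each control period).
- read_camera(name): name is "scene" or "top" or "wrist"; returns the picture (384x512x3 uint8, blue, green, red); there is no depth.
- camera_info(name): a dict with "K" (3x3 intrinsics, pixels), "xyz" and "attitude" of the camera in the world. Camera axes: x right, y down, z forward; pixel columns grow to the right and rows downward; lengths in m; the calibration is good to about 2 mm. The wrist camera is an equidistant fisheye: a pixel r from the principal point sees the ray r / f radians off the axis. A picture is of the moment at which its call begins: read the wrist's pose just before it. camera_info takes no time and is no camera call; for the wrist camera it gives the pose at the moment of the call.
- hand_in(): hands the job in, once; it reports no verdict.
Trained networks look in the newest picture that a camera, given by its name, has taken for a name from the list of things; names that differ only in an ending like _2 or _b are one class to them, and where a whole thing is asked for, a point or a joint stands for the part that bears it (a point fixed in the world has none). Each returns a list of dicts, best first, with "p" (0 to 1); they miss things now and then, are a little off and sometimes report something else, mostly with a low value. They report only what shows in the picture. A call takes as long as a camera call.
- silhouettes(camera, label): "pixels" (384x512 bool, what is visible of it) and "box" ([left, top, width, height] in pixels, round what is visible of it).
The state is a dict: "clock": time; "joint_pos": joint angles; "qvel": joint speeds; "tau": joint torques, N m; "tcp_pos": TCP position; "orientation": TCP orientation; "wrist_force": force on the tool from outside, world axes, zero at the start; "ft_torque": the same for the moment, N m; "finger_gap": finger opening in m.
Only numpy, scipy, OpenCV 4.12 (cv2) and the standard library are available. Lean on these libraries where they do the work, as an engineer would, in place of code of your own. Each camera call takes 0.05 s, during which the arm holds its last target. There are 200 camera calls.

TASK

Switch the backup pack off at its isolator lever first; then take every spent cell (red sleeve) out of the holder and lay it in the red tray, leave the good green cell that is already there in its place, and fit the two fresh green cells from the bench in the other bays, flat end against the spring plunger, button end at the fixed contact, level and fully home. With all cells in, switch the isolator fully on again, and last of all hang the yellow service tag upright by its hole on the peg of the hook stand. Do not disturb the other things on the bench.

Things in the scene. Friction and masses are not known exactly. Their poses are not given: they have to be found in the camera images.
- holder: fixed cell holder, 164 x 196 x 64 tall. Origin: underside, below the middle bay's centre; x along the bays, from the brass spring plungers (black housing, blue marks, 64 tall, x -87 to -67) to the fixed copper contacts (face at x +50, on a white wall with yellow marks, 62 tall). Bays at y -72, 0, +72. A cell goes in flat end first, tilted about 20 degrees, then its button end is tipped down
- bay1 (a point): where the middle of a seated cell lies in the bay at the holder's y -72, 50 above the bench; axes as the holder's. Two ledges, 34 above the bench, at x -66 to -34 and +22 to +51, carry the cell's collars; side cheeks at x -40 and +38, 8 long, 39 apart, reach 52; between the ledges it is open down to the 12 thick base. A seated cell can be drawn straight up out of its bay
- bay2 (a point): the same for the middle bay (y 0). Each bay has a spring plunger: flat brass face of 26 diameter, centred 50 above the bench, at the holder's x -44 when free, so the free gap is 94; a seated cell keeps it pushed back 6, its stop is at 20, and 10 to 15 gives room to tip a cell in. 1.5 N to start, 0.5 N more per mm
- bay3 (a point): the same for the bay at the holder's y +72
- good: Green cylindrical cell, 100 long, 160 g; sleeve 30 diameter, a square anti-roll collar (32 wide, 10 long) near each end, so its axis lies 16 up on the bench. Origin: mid-axis. +x: button end (white collar, brass button 12 diameter); -x: flat end (black collar, steel disc 20 diameter). This one is good and sits in one of the holder's bays from the start
- spent1: Red cylindrical cell, 100 long, 160 g; sleeve 30 diameter, a square anti-roll collar (32 wide, 10 long) near each end, so its axis lies 16 up on the bench. Origin: mid-axis. +x: button end (white collar, brass button 12 diameter); -x: flat end (black collar, steel disc 20 diameter). Spent: sits in one of the holder's bays at the start, or is absent
- spent2: Red cylindrical cell, 100 long, 160 g; sleeve 30 diameter, a square anti-roll collar (32 wide, 10 long) near each end, so its axis lies 16 up on the bench. Origin: mid-axis. +x: button end (white collar, brass button 12 diameter); -x: flat end (black collar, steel disc 20 diameter). Spent: sits in one of the holder's bays at the start, or is absent
- fresh1: Green cylindrical cell, 100 long, 160 g; sleeve 30 diameter, a square anti-roll collar (32 wide, 10 long) near each end, so its axis lies 16 up on the bench. Origin: mid-axis. +x: button end (white collar, brass button 12 diameter); -x: flat end (black collar, steel disc 20 diameter). Fresh; lies on the bench at the start, pointing any way
- fresh2: Green cylindrical cell, 100 long, 160 g; sleeve 30 diameter, a square anti-roll collar (32 wide, 10 long) near each end, so its axis lies 16 up on the bench. Origin: mid-axis. +x: button end (white collar, brass button 12 diameter); -x: flat end (black collar, steel disc 20 diameter). Fresh; lies on the bench at the start, pointing any way
- fresh1_button (a point): middle of the fresh1 cell's button face, 50 from its origin
- fresh2_button (a point): middle of the fresh2 cell's button face, 50 from its origin
- tray: fixed open red plastic tray for spent cells, 145 (x) x 185 (y) x 45 tall, walls and floor 4 thick; origin: centre of its underside. Two cells fit side by side lying along its x
- tag: yellow rigid tag, a plate 8 thick (its x), 56 wide (its y), 130 tall (its z), 70 g, same both ways round. Origin: centre of its square 28 x 28 through-hole; the top edge is 50 above that, the bottom edge 80 below. It stands upright, loose in a slot 24 deep of a fixed black stand, 50 x 100 x 32 tall, at the start
- isolator (a joint): isolator switch lever (rad): 1.0 fully on (leaning to its base's +x, about towards the robot), 0 fully off (leaning to the base's -x); starts on. Stays where it is left; about 1 N at the ball moves it
- isolator_tip (a point): centre of the orange ball, 26 diameter, on the isolator lever's end; 80 from the pivot, on a bar of 10 diameter. 92 above the bench at both ends of its swing (38 either side of the base's middle), 102 midway
- isolator_base: fixed grey isolator base, 70 (x) x 50 (y) x 25 tall; origin: centre of its underside; the lever's pivot runs along its y, 22 up; its +x points about at the robot
- hook: fixed hook stand: base plate 90 wide and 12 thick, square 16 mm upright 147 tall, with a steel peg of 10 diameter that points to the stand's -x and slopes up 15 degrees: its centre line runs from (x 0, height 138) to its tip at (x -58, height 154). Origin: underside of the base, below the root of the peg
- peg_mid (a point): middle of the peg's centre line, at x -28, height 146 in the hook stand's frame; axes as the stand's
- spinner1: bystander: blue and white sample spinner, 52 diameter, 54 tall; origin at its underside
- spinner2: bystander: blue and white sample spinner, 52 diameter, 54 tall; origin at its underside
- bottle: bystander: amber bottle, 64 diameter, 130 tall; origin at its underside
- jar: bystander: white jar with a blue cap, 60 diameter, 70 tall; origin at its underside
- driver: bystander: screwdriver lying on the bench, about 200 long; origin at its underside
- capbox: bystander: cardboard box of caps, 70 x 90 x 30 tall; origin at its underside

How it is judged:
By the outcome, as a careful person would: the job done as asked, in the order asked, and still so for the second after the job is handed in, with the robot touching nothing.
Of spent1, spent2 only 1 to 2 are there at a start; the rules pass over those that are not, and their reading is None.
At some moment in a run one of fresh1, fresh2 may be knocked a few centimetres aside while the robot is not near it.
It also fails if it takes over 208 s, if anything falls off the work surface, if the arm or the gripper's body presses on something with over 40 N, if the wrist force passes 120 N, or if a joint passes its speed limit or range.

## Working session

There is one attempt and no reset: what is moved stays moved. The work goes in short steps, Python scripts to look and compute and a tool call to move; the robot and the scene stay as the last step left them, time stands still between calls to the robot, and variables do not carry over. Pictures are saved under pics/ and viewed, about 12 in all and at most 16, crops included, and the job is handed in when it is done.

Besides the shell and the picture viewer there is one more tool, called by a JSON object that holds its "op" and its "data". send_rows: Moves the arm, as the interface text tells. Its arguments: {"type":"object","properties":{"series":{"type":"array"},"newtons":{"type":"number"}},"required":["series"]}

```bash
mkdir -p pics; ls
python3 - <<'E'
from workcell import *
import cv2
print(get_state())
for n in ("scene","top","wrist"):
    print(n,camera_info(n))
    cv2.imwrite(f"pics/a_{n}.png",read_camera(n))
E
```

```text
pics
{'clock': 0.0, 'joint_pos': array([1.11641088e+00, 3.14017281e-01, 4.50073229e-02, 1.30360474e+00,
       3.06002675e-05, 1.43121857e+00]), 'qvel': array([ 3.38750795e-04,  8.03551646e-04, -7.46048659e-05, -4.56047973e-04,
       -2.35168500e-03, -8.89199226e-04]), 'tau': array([ 1.45755250e-03, -4.80623102e+01,  2.98534244e+01,  1.90501084e-02,
       -1.17080031e-04,  8.57524356e-06]), 'tcp_pos': array([0.17780681, 0.5462942 , 0.23041086]), 'orientation': array([-2.80689918e-04,  1.56754627e-01,  9.87637160e-01, -8.64907138e-04]), 'wrist_force': array([ 0.87188555, -0.01088424, -0.09599985]), 'ft_torque': array([-0.0077643 , -0.0215964 ,  0.04185671]), 'finger_gap': 0.0855468824700517}
scene {'K': array([[358.74467268,   0.        , 249.60768987],
       [  0.        , 358.74467268, 192.14053782],
       [  0.        ,   0.        ,   1.        ]]), 'xyz': array([0.92520046, 0.58958986, 0.92846081]), 'attitude': array([-0.10300585,  0.27175749,  0.89707324, -0.33286223])}
top {'K': array([[491.56448899,   0.        , 262.22541456],
       [  0.        , 491.56448899, 196.24494479],
       [  0.        ,   0.        ,   1.        ]]), 'xyz': array([ 2.36066852e-01, -1.30022305e-03,  1.46965348e+00]), 'attitude': array([-0.07304144,  0.72704258, -0.67902692,  0.07068574])}
wrist {'K': array([[297.31863964,   0.        , 256.47774375],
       [  0.        , 297.31863964, 192.54424758],
       [  0.        ,   0.        ,   1.        ]]), 'xyz': array([0.11520185, 0.56641973, 0.37329055]), 'attitude': array([0.10571159, 0.80228918, 0.58258118, 0.07587029])}
```

View pics/a_scene.png

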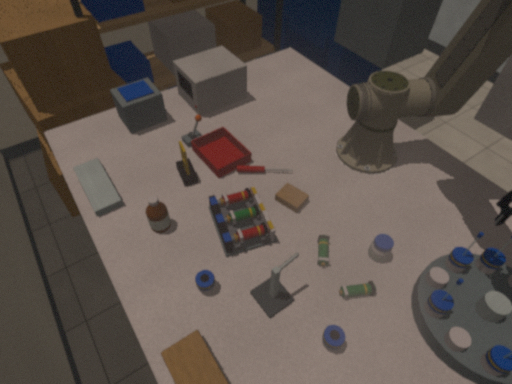

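View pics/a_top.png

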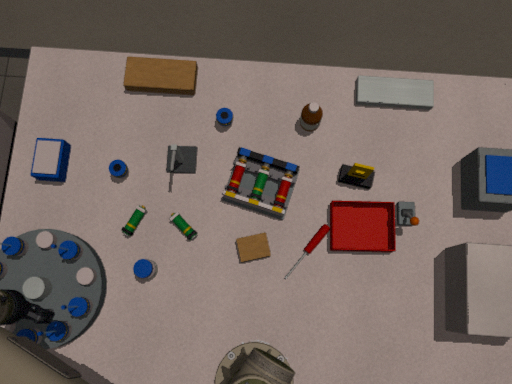

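The scene view shows the holder at about (240,222), with red cells in the outer bays and the good green cell in the middle. Fresh cells are at (323,250) and (357,290), the tray at (220,150), the isolator at (193,130), the tag at (186,165) and the hook at (275,285). The top view agrees: holder (262,183), fresh cells (134,220) and (183,227), hook (182,160), tag (357,175), isolator (407,213).

```bash
cat > h.py <<'E'
from workcell import *
import numpy as np, cv2
from scipy.spatial.transform import Rotation as R
from scipy.optimize import minimize
def rot(q): return R.from_quat(q,scalar_first=True)
def cam(n):
    c=camera_info(n); return n,c["K"],np.array(c["xyz"]),rot(c["attitude"])
def proj(c,P):
    n,K,t,r=c; p=r.inv().apply(np.atleast_2d(P)-t)
    if n=="wrist":
        s=np.linalg.norm(p[:,:2],axis=1); th=np.arctan2(s,p[:,2]); d=p[:,:2]/np.maximum(s,1e-9)[:,None]*th[:,None]
    else: d=p[:,:2]/p[:,2:]
    return d*K[0,0]+K[:2,2]
def ray(c,uv):
    n,K,t,r=c; d=(np.array(uv,float)-K[:2,2])/K[0,0]
    if n=="wrist":
        th=np.linalg.norm(d); v=np.r_[d/max(th,1e-9)*np.sin(th),np.cos(th)]
    else: v=np.r_[d,1]
    return t,r.apply(v/np.linalg.norm(v))
def onz(c,uv,z):
    t,v=ray(c,uv); return t+v*(z-t[2])/v[2]
def tri(l):  # list of (cam,uv)
    A=0;b=0
    for c,uv in l:
        t,v=ray(c,uv); M=np.eye(3)-np.outer(v,v); A=A+M;b=b+M@t
    p=np.linalg.solve(A,b)
    return p,[round(float(np.linalg.norm(np.cross(p-ray(c,uv)[0],ray(c,uv)[1])))*1e3,1) for c,uv in l]
def box(cx,cy,cz,sx,sy,sz): # mm
    g=np.array(np.meshgrid([-.5,.5],[-.5,.5],[-.5,.5])).reshape(3,-1).T
    return (g*[sx,sy,sz]+[cx,cy,cz])/1e3
MOD=dict(cell=[box(0,0,0,100,30,30),box(-42,0,0,10,32,32),box(42,0,0,10,32,32)],
 holder=[box(-5,0,6,164,196,12),box(-77,0,32,20,196,64),box(60,0,31,14,196,62)],
 tray=[box(0,0,22.5,145,185,45)],iso=[box(0,0,12.5,70,50,25)],tag=[box(0,0,-15,8,56,130)],
 tagstand=[box(0,0,16,50,100,32)])
def render(c,mod,x,y,z,yaw):
    S=4; m=np.zeros((384*S,512*S),np.uint8); r=R.from_euler("z",yaw)
    for b in mod:
        p=proj(c,r.apply(b)+[x,y,z]); p=(p+.5)*S-.5
        cv2.fillConvexPoly(m,cv2.convexHull(np.round(p*16).astype(np.int32)),255,shift=4)
    return cv2.resize(m,(512,384),interpolation=cv2.INTER_AREA)/255.
def fit(views,mod,x0,z=None): # views: (cam,mask); x0 x,y,yaw(,z)
    def cost(v):
        zz=v[3]*1 if z is None else z
        return sum(((render(c,mod,v[0],v[1],zz,v[2])-m)**2).sum()/m.sum() for c,m in views)
    x0=np.array(x0,float); sp=np.vstack([x0]+[x0+d for d in np.diag([.02,.02,.25,.01][:len(x0)])])
    o=minimize(cost,x0,method="Nelder-Mead",options=dict(initial_simplex=sp,xatol=2e-4,fatol=1e-4,maxiter=250))
    return o.x,o.fun
def sil(n,l,pmin=.3): return [d for d in silhouettes(n,l) if d["p"]>pmin]
def cen(m): y,x=np.nonzero(m); return np.array([x.mean(),y.mean()])
def go(target,R_t,q=None,base=None):
    """tool-frame shift cm and rotvec deg from present pose (or base=(pos,rot)) to target TCP pose"""
    if base is None:
        s=get_state(); p,r=s["tcp_pos"],rot(s["orientation"])
    else: p,r=base
    return np.round(r.inv().apply(np.array(target)-p)*100,2).tolist(),np.round((r.inv()*R_t).as_rotvec(degrees=True),1).tolist()
def down(a): # tool down, jaw axis (y) at world heading a (rad)
    y=np.array([np.cos(a),np.sin(a),0]); z=np.array([0,0,-1.]); x=np.cross(y,z)
    return R.from_matrix(np.column_stack([x,y,z]))
E
python3 - <<'E'
from h import *
import pickle
D={}
for l in ["holder","good","spent1","fresh1","tray","tag","isolator_tip","isolator_base","hook","peg_mid","spinner1","bottle","jar","driver","capbox"]:
    for n in ("top","scene"):
        d=sil(n,l,.2); c=cam(n); D[l,n]=[(c,x["pixels"],x["p"]) for x in d]
        print(l,n,[(round(x["p"],2),np.round(cen(x["pixels"])).astype(int).tolist(),int(x["pixels"].sum()),np.round(onz(c,cen(x["pixels"]),.03)[:2],3).tolist()) for x in d])
pickle.dump(D,open("D.pkl","wb"))
E
```

```text
holder top [(0.73, [262, 183], 2755, [0.573, 0.017])]
holder scene [(0.66, [240, 225], 2194, [0.59, 0.04]), (0.64, [358, 290], 391, [0.443, 0.395])]
good top [(0.55, [260, 184], 328, [0.571, 0.023])]
good scene [(0.67, [245, 213], 325, [0.552, 0.012])]
spent1 top [(0.69, [262, 183], 2639, [0.574, 0.017]), (0.57, [283, 191], 355, [0.552, -0.047]), (0.51, [237, 177], 327, [0.586, 0.095])]
spent1 scene [(0.75, [237, 197], 261, [0.537, -0.057]), (0.54, [252, 232], 370, [0.573, 0.085])]
fresh1 top [(0.87, [134, 221], 332, [0.432, 0.387]), (0.55, [184, 226], 353, [0.427, 0.239])]
fresh1 scene [(0.89, [323, 250], 391, [0.437, 0.249]), (0.62, [359, 290], 462, [0.44, 0.397]), (0.56, [240, 224], 2351, [0.589, 0.04]), (0.3, [252, 232], 362, [0.573, 0.083])]
tray top [(0.79, [362, 226], 3321, [0.463, -0.288]), (0.56, [183, 226], 343, [0.429, 0.241])]
tray scene [(0.69, [221, 152], 1834, [0.471, -0.275]), (0.49, [240, 225], 2085, [0.59, 0.04])]
tag top [(0.83, [361, 171], 260, [0.632, -0.279])]
tag scene [(0.46, [184, 160], 72, [0.601, -0.309])]
isolator_tip top [(0.64, [413, 220], 127, [0.492, -
[... 572 characters left out ...]
4, 0.015])]
spinner1 scene [(0.77, [205, 281], 404, [0.77, 0.145]), (0.61, [333, 338], 473, [0.583, 0.453])]
bottle top [(0.7, [311, 117], 531, [0.795, -0.119])]
bottle scene [(0.7, [157, 215], 741, [0.785, -0.135]), (0.64, [205, 282], 377, [0.771, 0.147]), (0.62, [253, 169], 211, [0.421, -0.135])]
jar top [(0.57, [146, 269], 455, [0.295, 0.336]), (0.5, [407, 214], 478, [0.508, -0.418])]
jar scene [(0.65, [380, 248], 516, [0.293, 0.337])]
driver top [(0.54, [314, 242], 323, [0.406, -0.147])]
driver scene [(0.81, [256, 169], 247, [0.415, -0.129]), (0.25, [244, 214], 337, [0.555, 0.012])]
capbox top [(0.97, [253, 247], 746, [0.379, 0.03])]
capbox scene [(0.97, [291, 197], 597, [0.391, 0.042])]
```

Run:
```python
from h import *
import pickle
D=pickle.load(open("D.pkl","rb"))
def V(l,i,j): 
    return [D[l,"top"][i][:2],D[l,"scene"][j][:2]]
def show(n,o): print(n,np.round(o[0],4),"cost",round(o[1],3))
show("holder",fit(V("holder",0,0),MOD["holder"],[.57,.02,3.0],0)); 
show("holder",fit(V("holder",0,0),MOD["holder"],[.57,.02,3.3],0)); 
show("good",fit(V("good",0,0),MOD["cell"],[.56,.02,3.0,.05]))
show("spL",fit(V("spent1",2,1),MOD["cell"],[.58,.09,3.0,.05]))
show("spR",fit(V("spent1",1,0),MOD["cell"],[.545,-.05,3.0,.05]))
show("f387",fit(V("fresh1",0,1),MOD["cell"],[.44,.39,-.5,.016]))
show("f240",fit(V("fresh1",1,0),MOD["cell"],[.43,.245,.5,.016]))
for y in(0,.2,-.2):show("tray",fit(V("tray",0,0),MOD["tray"],[.465,-.28,y],0))
for y in(-.2,.2):show("iso",fit([D["isolator_base","top"][0][:2]],MOD["iso"],[.505,-.42,3.14+y],0))
show("tag",fit(V("tag",0,0),MOD["tag"],[.62,-.27,-.2,.11]))
for y in(1.4,1.9):show("tag",fit(V("tag",0,0),MOD["tag"],[.62,-.27,y,.11]))
print(tri([(v[0],cen(v[1])) for v in V("isolator_tip",0,0)]))
t=cv2.imread("pics/a_top.png"); s=cv2.imread("pics/a_scene.png")
f=lambda im,x,y,w,h,k:cv2.resize(im[y:y+h,x:x+w],None,fx=k,fy=k,interpolation=cv2.INTER_CUBIC)
a=np.hstack([f(t,110,130,100,120,4),f(t,330,130,100,120,4)])
b=np.hstack([f(s,160,80,100,120,4),f(s,230,240,100,120,4)])
cv2.imwrite("pics/b.png",np.vstack([a,b])[:, :800])
cv2.imwrite("pics/b.png",cv2.resize(np.vstack([a,b]),(500,600)) if 0 else cv2.resize(np.hstack([np.vstack([a])]),None,fx=1,fy=1))
cv2.imwrite("pics/c.png",b)
```

```text
holder [0.5676 0.0229 2.8765] cost 0.783
holder [0.568 0.023 2.883] cost 0.785
good [0.5629 0.0237 2.8908 0.0519] cost 0.572
spL [0.5801 0.094  2.9226 0.0442] cost 0.508
spR [ 0.5429 -0.0457  2.8898  0.0533] cost 0.752
f387 [ 0.4354  0.3919 -0.4164  0.0123] cost 0.574
f240 [0.4297 0.2428 0.8409 0.0118] cost 0.195
tray [ 0.465  -0.2873  0.047 ] cost 0.046
tray [ 0.465  -0.287   0.0452] cost 0.045
tray [ 0.4655 -0.2873  0.0427] cost 0.045
iso [ 0.5132 -0.4212  3.2042] cost 0.068
iso [ 0.5132 -0.4206  3.2211] cost 0.069
tag [ 0.6168 -0.2665 -0.3414  0.1089] cost 0.92
tag [ 0.6169 -0.2658  2.8018  0.0926] cost 0.842
tag [ 0.6168 -0.2669  2.7988  0.0838] cost 0.856
(array([ 0.48136617, -0.41874878,  0.08924499]), [0.2, 0.2])
```

View pics/b.png

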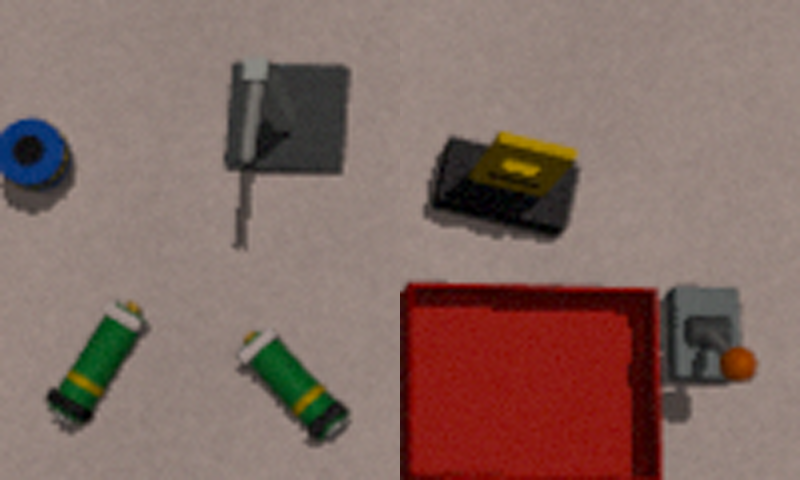

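View pics/c.png

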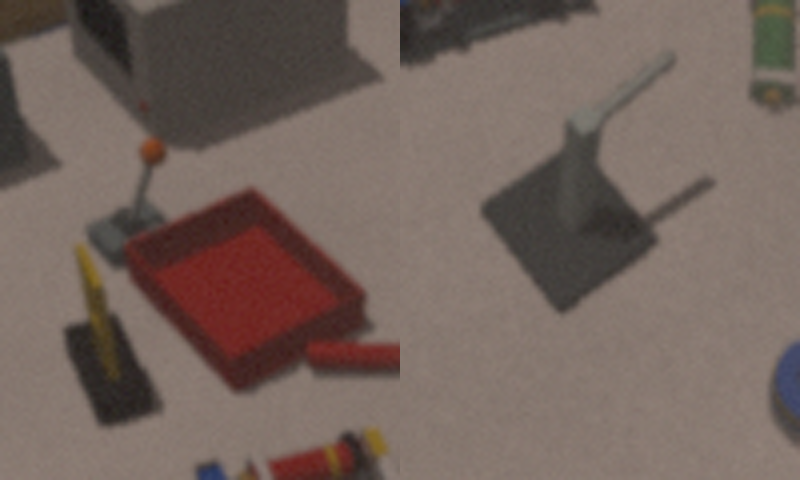

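In the crops, the button (white) ends of both fresh cells point up, which is world +x. The peg points at the robot, and the isolator ball leans toward the robot. Next I move over the holder for a close look.

{"op": "send_rows", "data": {"series": [-23.4,-20.1,-3.5,0,0,0,1,-23.4,-20.1,-3.5,0,0,0,1,-23.4,-20.1,-3.5,0,0,0,1,-23.4,-20.1,-3.5,0,0,0,1,-23.4,-20.1,-3.5,0,0,0,1,-23.4,-20.1,-3.5,0,0,0,1,-23.4,-20.1,-3.5,0,0,0,1,-23.4,-20.1,-3.5,0,0,0,1]}}

```text
clock: 2.32
tcp_pos: [0.3401, 0.2801, 0.2672]
orientation: [0.001, 0.158, 0.987, -0.0]
wrist_force: [0.6, 0.6, -0.2]
finger_gap: 0.0856
```

{"op": "send_rows", "data": {"series": [-23.4,-20.1,-3.5,0,0,0,1,-23.4,-20.1,-3.5,0,0,0,1,-23.4,-20.1,-3.5,0,0,0,1,-23.4,-20.1,-3.5,0,0,0,1,-23.4,-20.1,-3.5,0,0,0,1,-23.4,-20.1,-3.5,0,0,0,1,-23.4,-20.1,-3.5,0,0,0,1,-23.4,-20.1,-3.5,0,0,0,1,-23.4,-20.1,-3.5,0,0,0,1,-23.4,-20.1,-3.5,0,0,0,1]}}

```text
clock: 3.15
tcp_pos: [0.4988, 0.0186, 0.301]
orientation: [-0.0, 0.158, 0.987, 0.0]
wrist_force: [-0.3, 0.4, -0.8]
finger_gap: 0.0853
```

Run:
```python
from h import *
import workcell, pickle
print("gpo",grip_point_offset, get_state()["clock"],get_state()["tcp_pos"])
c=cam("wrist"); im=read_camera("wrist"); cv2.imwrite("pics/w1.png",im)
hd=sil("wrist","holder"); 
print([(d["p"],d["box"]) for d in hd])
print("holder",fit([(c,hd[0]["pixels"])],MOD["holder"],[.568,.023,2.88],0))
for l in("good","spent1"):
  for d in sil("wrist",l):
    if 1000<d["pixels"].sum()<6000:
      q=onz(c,cen(d["pixels"]),.055); print(l,d["p"],d["box"],fit([(c,d["pixels"])],MOD["cell"],[q[0],q[1],2.88],.05))
# peg tip / top
t,s=cam("top"),cam("scene")
print("tip",tri([(t,(172,171.2)),(s,(298,254.5))]),"root",tri([(t,(173.75,146.5)),(s,(276.2,270))]))
a=go([.435,-.42,.16],down(np.pi/2)); print("iso pre",a)
```

```text
gpo 0.0187 3.15 [0.49884267 0.01864431 0.30100139]
[(0.84, [200.7, 147.5, 142.7, 123.3])]
holder (array([0.56572576, 0.02056717, 2.89760197]), np.float64(0.4779762958436922))
good 0.69 [312.6, 169.6, 27.0, 70.7] (array([0.58202106, 0.09224147, 2.9033173 ]), np.float64(0.2004179204607374))
good 0.6 [257.6, 171.5, 33.3, 70.8] (array([0.56573646, 0.02212142, 2.87632473]), np.float64(0.11673613588506927))
spent1 0.85 [207.0, 176.4, 33.0, 66.4] (array([ 0.54940281, -0.04771854,  2.88722809]), np.float64(0.2276366202380933))
spent1 0.64 [312.8, 170.6, 27.7, 66.4] (array([0.58466737, 0.09258074, 2.9176982 ]), np.float64(0.21886448467274952))
tip (array([0.56189668, 0.26814484, 0.14618214]), [1.2, 1.2]) root (array([0.63320404, 0.27152752, 0.14498891]), [2.0, 2.0])
iso pre ([-7.6, -43.88, 14.12], [0.0, -0.0, -17.9])
```

View pics/w1.png

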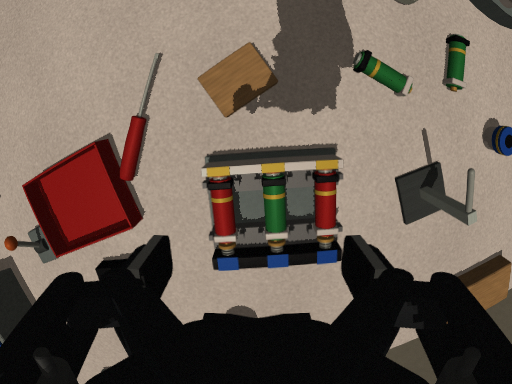

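The wrist view shows the holder in the centre with its yellow (contact) wall at the top and its blue (plunger) side at the bottom. I need a zoom to see which way the good cell points.

Run:
```python
import cv2
im=cv2.imread("pics/w1.png"); cv2.imwrite("pics/w1z.png",cv2.resize(im[140:280,195:350],None,fx=4,fy=4,interpolation=cv2.INTER_CUBIC))
```

```text
(no output)
```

View pics/w1z.png

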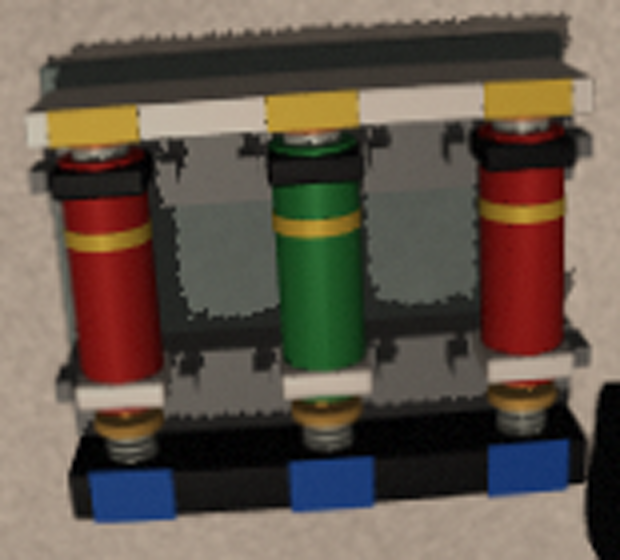

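All three cells in the holder, including the good one, have their white (button) collar at the plunger side. The task text says flat end to the plunger for the fresh cells, so I'll follow that and leave the good cell alone. Isolator first.

{"op": "send_rows", "data": {"series": [-3.8,-22,4,0,0,0,0,-3.8,-22,4,0,0,0,0,-3.8,-22,4,0,0,0,0,-3.8,-22,4,0,0,0,0,-3.8,-22,4,0,0,0,0,-3.8,-22,4,0,0,0,0]}}

```text
clock: 3.85
tcp_pos: [0.4657, -0.2037, 0.2604]
orientation: [-0.0, 0.157, 0.988, -0.001]
wrist_force: [0.1, 0.1, -0.5]
finger_gap: 0.0128
```

{"op": "send_rows", "data": {"series": [-3.8,-21.9,10.1,0,0,-17.9,0,-3.8,-21.9,10.1,0,0,-17.9,0,-3.8,-21.9,10.1,0,0,-17.9,0,-3.8,-21.9,10.1,0,0,-17.9,0,-3.8,-21.9,10.1,0,0,-17.9,0,-3.8,-21.9,10.1,0,0,-17.9,0,-3.8,-21.9,10.1,0,0,-17.9,0,-3.8,-21.9,10.1,0,0,-17.9,0]}}

```text
clock: 4.52
tcp_pos: [0.4343, -0.4211, 0.1586]
orientation: [-0.001, 0.002, 1.0, 0.001]
wrist_force: [0.0, 0.7, 0.5]
finger_gap: -0.0001
```

Run:
```python
from h import *
print(get_state()["tcp_pos"],get_state()["finger_gap"])
c=cam("wrist"); im=read_camera("wrist"); cv2.imwrite("pics/w2.png",im)
for l in("isolator_tip","isolator_base","tag"):
  for d in sil("wrist",l): 
    u=cen(d["pixels"]);print(l,d["p"],d["box"],u,onz(c,u,.092),onz(c,u,.02))
d=sil("wrist","isolator_tip")
if d: 
  t=cam("top");D=np.load("D.pkl",allow_pickle=True);v=D["isolator_tip","top"][0]
  print(tri([(c,cen(d[0]["pixels"])),(v[0],cen(v[1]))]))
print(go([.435,-.419,.078],down(np.pi/2)))
```

```text
[ 0.43429905 -0.42108721  0.15857608] -0.000146933497030641
isolator_base 0.85 [229.7, 217.9, 52.0, 19.7] [257.20328542 225.7761807 ] [ 0.45017323 -0.42069098  0.092     ] [ 0.47820943 -0.42039632  0.02      ]
([0.1, 0.11, 8.35], [-0.1, 0.1, 0.0])
```

View pics/w2.png

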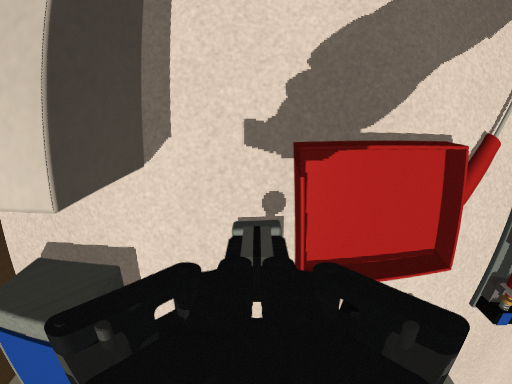

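The wrist view shows the isolator base just ahead of the fingers at (257,226), with y well aligned; the ball is hidden by the fingers. I lower and push.

{"op": "send_rows", "data": {"series": [0,0.1,4,0,0,0,0,0,0.1,8.2,0,0,0,0,0,0.1,8.2,0,0,0,0,-2,0.2,8.2,0,0,0,0,-3,0.2,8.2,0,0,0,0,-4,0.2,8.2,0,0,0,0,-5,0.2,8.2,0,0,0,0,-6,0.2,8.2,0,0,0,0,-7,0.2,8.2,0,0,0,0,-7,0.2,8.2,0,0,0,0]}}

```text
clock: 5.6
tcp_pos: [0.5073, -0.4197, 0.0788]
orientation: [0.001, 0.0, 1.0, -0.001]
wrist_force: [0.6, -0.4, 0.3]
finger_gap: 0.0
```

{"op": "send_rows", "data": {"series": [-1,0.1,0,0,0,0,0,-2,0.1,0,0,0,0,0,-2,0.1,0,0,0,0,0]}}

```text
clock: 5.85
tcp_pos: [0.5267, -0.4184, 0.078]
orientation: [0.001, 0.001, 1.0, 0.0]
wrist_force: [-0.1, 0.8, 0.3]
finger_gap: 0.0005
```

{"op": "send_rows", "data": {"series": [-0.5,0,0,0,0,0,0,-0.5,0,0,0,0,0,0]}}

```text
clock: 6.02
tcp_pos: [0.5285, -0.4183, 0.0778]
orientation: [-0.002, 0.001, 1.0, 0.0]
wrist_force: [-5.2, -0.3, 1.8]
finger_gap: 0.0
```

Run:
```python
from h import *
s=get_state();print(s["tcp_pos"],s["wrist_force"])
for n in("top","scene"):
  c=cam(n);cv2.imwrite(f"pics/d_{n}.png",read_camera(n))
  for d in sil(n,"isolator_tip"): print(n,d["p"],d["box"],onz(c,cen(d["pixels"]),.092))
```

```text
[ 0.52845882 -0.41834131  0.07779036] [-5.17587853 -0.32358264  1.7703619 ]
```

{"op": "send_rows", "data": {"series": [1.5,0,0,0,0,0,0.55,1.5,3,-5,0,0,0,0.55,1.2,6,-10,0,0,0,0.55,1,10,-14,0,0,5,0.55,1,14,-14,0,0,10,0.55,0.9,18,-14,0,0,13.8,0.55,0.9,22,-14,0,0,13.8,0.55,0.9,26,-14,0,0,13.8,0.55,0.9,30,-14,0,0,13.8,0.55,0.9,34,-14,0,0,13.8,0.55]}}

```text
clock: 7.05
tcp_pos: [0.5221, -0.1033, 0.219]
orientation: [0.001, 0.122, 0.993, 0.0]
wrist_force: [0.6, -0.1, 0.1]
finger_gap: 0.0472
```

{"op": "send_rows", "data": {"series": [1.4,3.8,0,0,0,0,0.55,1.4,3.8,0,0,0,0,0.55,1.4,3.8,0,0,0,0,0.55]}}

```text
clock: 7.3
tcp_pos: [0.5175, -0.0627, 0.2187]
orientation: [0.001, 0.119, 0.993, 0.0]
wrist_force: [0.4, -1.0, -0.0]
finger_gap: 0.0468
```

Run:
```python
from h import *
s=get_state();print(s["clock"],s["tcp_pos"],s["finger_gap"])
c=cam("wrist"); cv2.imwrite("pics/w3.png",read_camera("wrist"))
for l in("spent1","good"):
  for d in sil("wrist",l):
    if 1000<d["pixels"].sum()<12000:
      q=onz(c,cen(d["pixels"]),.055); print(l,d["p"],d["box"],fit([(c,d["pixels"])],MOD["cell"],[q[0],q[1],2.88],.05))
d=sil("wrist","holder"); print(fit([(c,d[0]["pixels"])],MOD["holder"],[.566,.022,2.89],0))
read_camera("top");read_camera("scene")
p=[]
for n in("top","scene"):
  for d in sil(n,"isolator_tip",.15): print(n,d["p"],d["box"]); p.append((cam(n),cen(d["pixels"])))
if len(p)>1:print(tri(p[:2]))
a=down(1.33); print(go([.5494,-.0477,.12],a));
```

```text
7.3 [ 0.51749787 -0.06266242  0.21873718] 0.046781651517771194
spent1 0.98 [379.9, 156.0, 36.2, 86.4] (array([0.5842591 , 0.09291264, 2.93050558]), np.float64(0.36918331503638546))
spent1 0.91 [262.1, 152.5, 35.1, 90.7] (array([ 0.54329388, -0.04617304,  2.90049658]), np.float64(0.12581660102512404))
good 0.59 [321.4, 153.3, 39.7, 89.9] (array([0.56568163, 0.02309888, 2.92680685]), np.float64(0.27966969852376267))
(array([0.56544459, 0.02217855, 2.89881713]), np.float64(0.6114882008716992))
top 0.64 [119.7, 205.5, 28.4, 31.0]
top 0.48 [406.3, 192.4, 9.7, 20.7]
scene 0.62 [177.0, 120.4, 14.6, 15.0]
scene 0.43 [248.2, 252.5, 47.5, 65.5]
scene 0.39 [229.7, 204.7, 32.8, 20.1]
(array([ 2.36066852e-01, -1.30022305e-03,  1.46965348e+00]), [0.0, 0.0])
([-2.66, 2.56, 9.79], [0.0, -0.0, -0.3])
```

View pics/w3.png

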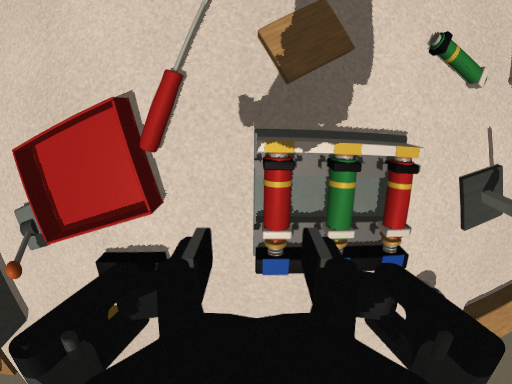

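The view confirms the lever now leans away (ball at (13,270)). Bay 3's red cell is at (278,195) and is next.

{"op": "send_rows", "data": {"series": [-2.6,2.5,4,0,0,0,0.55,-2.6,2.5,8,0,0,0,0.55,-2.6,2.5,12,0,0,0,0.55,-2.6,2.5,15,0,0,0,0.55,-2.6,2.5,17,0,0,0,0.55,-2.6,2.5,18.6,0,0,0,0.55,-2.6,2.5,18.6,0,0,0,0.55,-2.6,2.5,18.6,0,0,0,0.2,-2.6,2.5,18.6,0,0,0,0.2,-2.6,2.5,18.6,0,0,0,0.2], "newtons": 40}}

```text
clock: 8.53
tcp_pos: [0.5488, -0.0473, 0.0329]
orientation: [0.0, 0.122, 0.993, -0.0]
wrist_force: [-1.4, -0.0, -4.9]
finger_gap: 0.0287
```

{"op": "send_rows", "data": {"series": [0,0,0,0,0,0,0.1,0,0,0,0,0,0,0.1,0,0,0,0,0,0,0.1], "newtons": 40}}

```text
clock: 8.78
tcp_pos: [0.5488, -0.0473, 0.0329]
orientation: [0.001, 0.121, 0.993, -0.0]
wrist_force: [-1.7, -1.6, -0.8]
finger_gap: 0.0287
```

{"op": "send_rows", "data": {"series": [0,0,-1,0,0,0,0.1,0,0,-3,0,0,0,0.1,0,0,-6,0,0,0,0.1,0,0,-10,0,0,0,0.1,0,0,-14,0,0,0,0.1,0,0,-14,0,0,0,0.1]}}

```text
clock: 9.28
tcp_pos: [0.5534, -0.0475, 0.182]
orientation: [0.008, 0.121, 0.993, -0.0]
wrist_force: [2.0, 0.2, -0.2]
finger_gap: 0.0287
```

Run:
```python
from h import *
t=np.array([.465,-.287]); y=.045
for s in(1,-1):
  p=t+s*.040*np.array([-np.sin(y),np.cos(y)]); print(p,go([*p,.17],down(np.pi/2+y)))
s=get_state();print(s["clock"],s["tcp_pos"],s["wrist_force"])
```

```text
[ 0.46320061 -0.24704049] ([3.98, -21.54, 1.11], [-0.1, 0.9, -16.5])
[ 0.46679939 -0.32695951] ([1.71, -29.21, 1.14], [-0.1, 0.9, -16.5])
9.2833 [ 0.5533956  -0.04751783  0.18198001] [ 1.96125268  0.16105209 -0.18272823]
```

{"op": "send_rows", "data": {"series": [0.2,-3.9,0,0,0,0,0.1,0.4,-7.8,0,0,0,-3,0.1,0.6,-11.7,0,0,0,-6,0.1,0.8,-15.6,1,0,0,-10,0.1,1,-19.5,2,0,0,-13,0.1,1.2,-23,3,0,0,-16.5,0.1,1.3,-26.5,4,0,0,-16.5,0.1,1.3,-29.2,6,0,0,-16.5,0.1,1.3,-29.2,8,0,0,-16.5,0.1,1.3,-29.2,10,0,0,-16.5,0.1]}}

```text
clock: 10.12
tcp_pos: [0.4659, -0.3298, 0.0727]
orientation: [0.001, -0.021, 1.0, -0.001]
wrist_force: [-0.4, -1.2, -1.6]
finger_gap: 0.0289
```

{"op": "send_rows", "data": {"series": [0,0,3,0,0,0,0.1,0,0,5,0,0,0,0.1,0,0,6.3,0,0,0,0.1,0,0,6.3,0,0,0,0.1]}}

```text
clock: 10.45
tcp_pos: [0.4643, -0.3256, 0.0069]
orientation: [-0.001, -0.022, 1.0, 0.002]
wrist_force: [0.6, 0.1, -0.7]
finger_gap: 0.0285
```

{"op": "send_rows", "data": {"series": [0,0,0,0,0,0,0.55,0,0,0,0,0,0,0.55,0,0,0,0,0,0,0.55,0,0,-4,0,0,0,0.55,0,0,-8,0,0,0,0.55,0,0,-12,0,0,0,0.55,0,0,-16,0,0,0,0.55,0,0,-16,0,0,0,0.55]}}

```text
clock: 11.12
tcp_pos: [0.4695, -0.3306, 0.1797]
orientation: [0.006, -0.023, 1.0, -0.006]
wrist_force: [1.2, -0.4, 0.0]
finger_gap: 0.0468
```

Run:
```python
from h import *
s=get_state();print(s["clock"],s["tcp_pos"],s["finger_gap"])
print(go([.5827,.0921,.16],down(1.329)),go([.5827,.0921,.032],down(1.329)))
```

```text
11.1167 [ 0.4695275  -0.33061337  0.17973141] 0.046811619294045516
([-13.19, 41.74, 1.64], [-0.6, 0.8, 16.4]) ([-13.04, 41.89, 14.43], [-0.6, 0.8, 16.4])
```

{"op": "send_rows", "data": {"series": [-1.3,4,0,0,0,0,0.55,-2.6,8,0,0,0,3,0.55,-3.9,12,0,0,0,6,0.55,-5.2,16,0,0,0,9,0.55,-6.5,20,0,0,0,12,0.55,-7.8,24,0,0,0,16.4,0.55,-9.1,28,0,0,0,16.4,0.55,-10.4,32,0,0,0,16.4,0.55,-11.7,36,0,0,0,16.4,0.55,-13,39.5,0,0,0,16.4,0.55]}}

```text
clock: 11.95
tcp_pos: [0.5784, 0.0756, 0.1708]
orientation: [0.002, 0.12, 0.993, 0.0]
wrist_force: [0.4, -0.6, 0.4]
finger_gap: 0.0469
```

{"op": "send_rows", "data": {"series": [0,1.5,2,0,0,0,0.55,0,1.5,3,0,0,0,0.55,0,1.5,3,0,0,0,0.55,0,1.5,3,0,0,0,0.55]}}

```text
clock: 12.28
tcp_pos: [0.5807, 0.0873, 0.1391]
orientation: [-0.0, 0.121, 0.993, -0.0]
wrist_force: [0.3, 0.3, 1.1]
finger_gap: 0.0468
```

Run:
```python
from h import *
s=get_state();print(s["clock"],s["tcp_pos"],s["finger_gap"])
print(go([.5827,.0921,.032],down(1.329)))
```

```text
12.2833 [0.58065532 0.0872967  0.13909261] 0.04683153873722929
([-0.09, 0.52, 10.71], [-0.0, -0.1, 0.0])
```

{"op": "send_rows", "data": {"series": [-0.1,0.5,3,0,0,0,0.55,-0.1,0.5,6,0,0,0,0.55,-0.1,0.5,9,0,0,0,0.55,-0.1,0.5,10.7,0,0,0,0.55,-0.1,0.5,10.7,0,0,0,0.55,-0.1,0.5,10.7,0,0,0,0.1,-0.1,0.5,10.7,0,0,0,0.1,-0.1,0.5,10.7,0,0,0,0.1,-0.1,0.5,10.7,0,0,0,0.1,-0.1,0.5,10.7,0,0,0,0.1], "newtons": 40}}

```text
clock: 13.12
tcp_pos: [0.5843, 0.0917, 0.0336]
orientation: [0.001, 0.121, 0.993, -0.0]
wrist_force: [-2.5, -2.9, 5.0]
finger_gap: 0.0289
```

{"op": "send_rows", "data": {"series": [0,0,-1,0,0,0,0.1,0,0,-3,0,0,0,0.1,0,0,-6,0,0,0,0.1,0,0,-9,0,0,0,0.1,0,0,-12,0,0,0,0.1,0,0,-14,0,0,0,0.1,0,0,-14,0,0,0,0.1,0,0,-14,0,0,0,0.1]}}

```text
clock: 13.78
tcp_pos: [0.5848, 0.093, 0.1743]
orientation: [0.002, 0.12, 0.993, 0.001]
wrist_force: [0.7, 0.1, -3.3]
finger_gap: 0.029
```

Run:
```python
from h import *
s=get_state();print(s["clock"],s["tcp_pos"],s["finger_gap"])
print(go([.4632,-.247,.17],down(np.pi/2+.045)))
```

```text
13.7833 [0.58482713 0.09297267 0.17431291] 0.02899581752582095
([3.7, -35.92, 0.35], [0.1, 0.3, -16.4])
```

{"op": "send_rows", "data": {"series": [0.4,-4,0,0,0,0,0.1,0.8,-8,0,0,0,-3,0.1,1.2,-12,0,0,0,-6,0.1,1.6,-16,0,0,0,-9,0.1,2,-20,0,0,0,-12,0.1,2.4,-24,0,0,0,-16.4,0.1,2.8,-28,1,0,0,-16.4,0.1,3.2,-32,3,0,0,-16.4,0.1,3.7,-35.9,5,0,0,-16.4,0.1,3.7,-35.9,8,0,0,-16.4,0.1]}}

```text
clock: 14.62
tcp_pos: [0.4613, -0.2531, 0.0924]
orientation: [0.001, -0.02, 1.0, -0.002]
wrist_force: [1.8, -0.9, -1.3]
finger_gap: 0.0287
```

{"op": "send_rows", "data": {"series": [0,0,3,0,0,0,0.1,0,0,6,0,0,0,0.1,0,0,8.5,0,0,0,0.1,0,0,8.5,0,0,0,0.1]}}

```text
clock: 14.95
tcp_pos: [0.4616, -0.2473, 0.005]
orientation: [0.0, -0.022, 1.0, 0.0]
wrist_force: [-0.2, 0.4, -1.8]
finger_gap: 0.0288
```

Run:
```python
from h import *
s=get_state();print(s["clock"],s["tcp_pos"],s["finger_gap"],s["wrist_force"])
```

```text
14.95 [ 0.46161191 -0.24728125  0.0050056 ] 0.028843316170859234 [-0.2006      0.41758588 -1.79176287]
```

{"op": "send_rows", "data": {"series": [0,0,0,0,0,0,0.55,0,0,0,0,0,0,0.55,0,0,0,0,0,0,0.55,0,0,-4,0,0,0,0.55,0,0,-8,0,0,0,0.55,0,0,-12,0,0,0,0.55,0,0,-16,0,0,0,0.55,0,0,-18,0,0,0,0.55]}}

```text
clock: 15.62
tcp_pos: [0.4631, -0.2481, 0.1922]
orientation: [0.003, -0.023, 1.0, -0.002]
wrist_force: [1.0, -0.6, 0.1]
finger_gap: 0.047
```

{"op": "send_rows", "data": {"series": [0.2,3,0,0,0,7,0.55,0.4,7,0,0,0,14,0.55,0.8,11,0,0,0,21,0.55,1.2,15,0,0,0,28,0.55,1.6,19,0,0,0,35,0.55,2,23,0,0,0,42,0.55,2.4,27,0,0,0,49,0.55,2.8,31,0,0,0,56,0.6,3.2,35,0,0,0,63,0.6,3.6,39,0,0,0,70,0.6]}}

```text
clock: 16.45
tcp_pos: [0.4129, 0.1084, 0.1872]
orientation: [0.0, 0.508, 0.861, 0.0]
wrist_force: [1.2, 0.1, 0.2]
finger_gap: 0.0511
```

Run:
```python
from h import *
s=get_state();print(s["clock"],s["tcp_pos"],s["finger_gap"],s["joint_pos"])
print(go([.405,.21,.19],down(-2.3+np.pi/2)))
```

```text
16.45 [0.41294189 0.10839098 0.18718025] 0.05113963961613037 [ 6.80182819e-02  4.77133204e-02 -3.90033883e-01  1.13266946e+00
  2.47836063e-04  1.13453860e+00]
([9.28, 4.21, -0.28], [0.0, -0.0, 70.7])
```

{"op": "send_rows", "data": {"series": [1,0.4,0,0,0,7,0.6,2,0.8,0,0,0,14,0.6,3,1.2,0,0,0,21,0.6,4,1.6,0,0,0,28,0.6,5,2,0,0,0,35,0.6,6,2.5,0,0,0,42,0.6,6,3,0,0,0,49,0.6,6,3,0,0,0,56,0.6,6,3,0,0,0,64,0.6,6,3,0,0,0,64,0.6]}}

```text
clock: 17.28
tcp_pos: [0.4104, 0.1739, 0.187]
orientation: [-0.0, 0.887, 0.462, -0.0]
wrist_force: [-0.7, -0.6, 0.1]
finger_gap: 0.0512
```

```bash
cat > cellfit.py <<'E'
from h import *
import sys
name=sys.argv[1]; s=get_state();print(s["clock"],s["tcp_pos"],s["joint_pos"][[0,5]])
c=cam("wrist"); im=read_camera("wrist"); cv2.imwrite(f"pics/{name}.png",im)
for d in sil("wrist","fresh1"):
    m=d["pixels"]; q=onz(c,cen(m),.02)
    yy,xx=np.nonzero(m); g=np.array([onz(c,(x,y),.016)[:2] for x,y in zip(xx[::7],yy[::7])]); 
    w,v=np.linalg.eigh(np.cov(g.T)); a=np.arctan2(v[1,1],v[0,1])
    o=fit([(c,m)],MOD["cell"],[q[0],q[1],a],.016); p=o[0]
    L=[im[tuple(np.round(proj(c,[p[0]+k*.042*np.cos(p[2]),p[1]+k*.042*np.sin(p[2]),.03])[0][::-1]).astype(int))].tolist() for k in(1,-1)]
    print("p",round(d["p"],2),np.round(p,4),"cost",round(o[1],3),"collar BGR +/-",L,d["box"])
E
python3 cellfit.py w4
```

```text
17.2833 [0.41042677 0.17387654 0.18697625] [0.22012746 2.40173841]
p 0.76 [0.4287 0.2415 0.8407] cost 0.166 collar BGR +/- [[150, 164, 178], [9, 12, 11]] [215.5, 65.4, 36.3, 95.5]
```

View pics/w4.png

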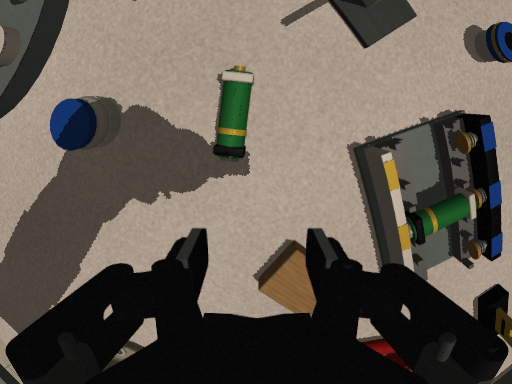

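The fresh cell is unmoved, with its white button end up in the image at (238,72). I grasp it.

Run:
```python
from h import *
print(go([.4287,.2415,.10],down(.841-np.pi/2)),go([.4287,.2415,.004],down(.841-np.pi/2)))
```

```text
([6.61, -2.36, 8.7], [-0.0, 0.0, 7.2]) ([6.61, -2.35, 18.3], [-0.0, 0.0, 7.2])
```

{"op": "send_rows", "data": {"series": [3,-1.2,3,0,0,3,0.65,6.6,-2.3,5,0,0,7.2,0.65,6.6,-2.3,9,0,0,7.2,0.65,6.6,-2.3,13,0,0,7.2,0.65,6.6,-2.3,16,0,0,7.2,0.65,6.6,-2.3,18.2,0,0,7.2,0.65,6.6,-2.3,18.2,0,0,7.2,0.65,6.6,-2.3,18.2,0,0,7.2,0.65]}}

```text
clock: 18.05
tcp_pos: [0.4284, 0.2405, 0.0043]
orientation: [-0.0, 0.913, 0.407, -0.002]
wrist_force: [-0.4, -0.4, 0.2]
finger_gap: 0.0553
```

{"op": "send_rows", "data": {"series": [0,0,0,0,0,0,0.1,0,0,0,0,0,0,0.1,0,0,0,0,0,0,0.1,0,0,0,0,0,0,0.1,0,0,0,0,0,0,0.1,0,0,0,0,0,0,0.1,0,0,0,0,0,0,0.1], "newtons": 50}}

```text
clock: 18.63
tcp_pos: [0.4313, 0.2417, 0.0073]
orientation: [0.0, 0.914, 0.407, 0.002]
wrist_force: [-0.3, -0.3, 7.3]
finger_gap: 0.0283
```

{"op": "send_rows", "data": {"series": [0,0,-2,0,0,0,0.1,0,0,-5,0,0,0,0.1,0,0,-8,0,0,0,0.1,0,0,-12,0,0,0,0.1,0,0,-16,0,0,0,0.1,0,0,-18,0,0,0,0.1,0,0,-18,0,0,0,0.1]}}

```text
clock: 19.22
tcp_pos: [0.4329, 0.2421, 0.1916]
orientation: [0.0, 0.914, 0.407, 0.006]
wrist_force: [1.2, -0.3, -2.0]
finger_gap: 0.0282
```

Run:
```python
from h import *
s=get_state();print(s["clock"],s["tcp_pos"],s["joint_pos"])
print(go([.54,.10,.19],down(2.90-np.pi/2)))
```

```text
19.2167 [0.43288668 0.24211884 0.19157977] [ 3.47980380e-01  1.68000213e-01 -2.41775372e-01  1.14954607e+00
 -2.42618507e-05  2.65199772e+00]
([-3.39, 17.47, 0.22], [0.8, -0.0, -118.2])
```

{"op": "send_rows", "data": {"series": [-0.4,2,0,0,0,-6.5,0.1,-0.8,4,0,0,0,-13,0.1,-1.2,6,0,0,0,-20,0.1,-1.6,8,0,0,0,-27,0.1,-2,10,0,0,0,-34,0.1,-2.4,12,0,0,0,-41,0.1,-2.8,14,0,0,0,-48,0.1,-3.2,16,0,0,0,-55,0.1,-3.4,17.5,0,0,0,-60,0.1]}}

```text
clock: 19.97
tcp_pos: [0.5371, 0.097, 0.1844]
orientation: [-0.0, 0.586, 0.81, -0.0]
wrist_force: [-0.3, -0.1, -2.0]
finger_gap: 0.0284
```

{"op": "send_rows", "data": {"series": [0,0,0,0,0,-7,0.1,0,0,0,0,0,-14,0.1,0,0,0,0,0,-21,0.1,0,0,0,0,0,-28,0.1,0,0,0,0,0,-35,0.1,0,0,0,0,0,-42,0.1,0,0,0,0,0,-49,0.1,0,0,0,0,0,-56,0.1,0,0,0,0,0,-58.2,0.1,0,0,0,0,0,-58.2,0.1]}}

```text
clock: 20.8
tcp_pos: [0.5362, 0.0984, 0.1844]
orientation: [-0.0, 0.12, 0.993, -0.0]
wrist_force: [-0.1, -0.4, -1.4]
finger_gap: 0.0282
```

```bash
cat > hand.py <<'E'
from h import *
import sys
YAW=2.90; O=np.array([.5656,.0221]); 
ex=np.array([np.cos(YAW),np.sin(YAW),0]); ey=np.array([-np.sin(YAW),np.cos(YAW),0]); ez=np.array([0,0,1.])
def pose(bayy,cx,cz,th,off):  # mm in holder frame, off=(along from cell to TCP toward button, TCP beyond axis along tool z) m
    Rt=R.from_rotvec(-ey*np.radians(th))*down(YAW-np.pi/2)
    b=R.from_rotvec(-ey*np.radians(th)).apply(ex)
    C=np.r_[O,0]+ex*cx/1e3+ey*bayy/1e3+ez*cz/1e3
    return C+b*off[0]+Rt.apply([0,0,1])*off[1],Rt
if __name__=="__main__":
    s=get_state();print(s["clock"],s["tcp_pos"],s["joint_pos"])
    p,r=s["tcp_pos"],rot(s["orientation"])
    c=cam("wrist"); im=read_camera("wrist"); cv2.imwrite(f"pics/{sys.argv[1]}.png",im)
    for d in sil("wrist","fresh1",.2): print("fresh",d["p"],d["box"],d["pixels"].sum())
    for d in sil("wrist","holder")[:1]: print("holder",d["box"],fit([(c,d["pixels"])],MOD["holder"],[*O,YAW],0))
    for k in(-50,-47,47,50): # predicted image positions of cell ends, underside
        print(k,proj(c,p+r.apply([-k/1e3-.0,0,-.0087]))[0].round(1), end=" ")
E
python3 hand.py w5
```

```text
20.8 [0.53622683 0.09844726 0.18440889] [ 3.42834862e-02  2.74613621e-01 -1.22647705e-01  1.17453182e+00
  3.09446406e-05  2.74649266e-01]
fresh 0.84 [214.5, 146.1, 80.5, 171.9] 10116
fresh 0.59 [465.0, 32.2, 39.4, 73.3] 1584
fresh 0.53 [0.0, 127.5, 57.2, 120.2] 3192
holder [98.6, 148.0, 188.5, 156.9] (array([ 0.5728759 , -0.0369257 ,  4.44769889]), np.float64(1.3189462396548672))
-50 [257.5 149.9] -47 [257.5 156.4] 47 [257.3 322.9] 50 [257.3 326.8]
```

View pics/w5.png

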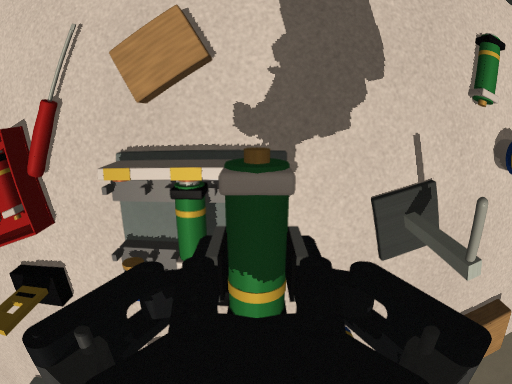

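In hand, the cell's button (257,155) points at the robot-side contact wall, as wanted. I work out the grip offset along the cell and the insertion poses.

Run:
```python
from hand import *
s=get_state();p,r=s["tcp_pos"],rot(s["orientation"]);c=cam("wrist")
for a in(.046,.048,.05,.052): print(a,proj(c,p+r.apply([a,0,-.0147]))[0].round(1),proj(c,p+r.apply([a,0,-.0087]))[0].round(1))
for off in((.0,.0087),(.0019,.0087)):
  for st in((8,110,20),(8,67.5,20),(-6,67.5,20),(-6,51,0),(-2,50.5,0)):
    t,Rt=pose(-72,*st,off); print(off[0],st,t.round(4),*go(t,Rt))
```

```text
0.046 [257.5 160.6] [257.5 158.5]
0.048 [257.6 156. ] [257.5 154.2]
0.05 [257.6 151.4] [257.5 149.8]
0.052 [257.6 146.9] [257.5 145.4]
0.0 (8, 110, 20) [0.5722 0.0946 0.1018] [-3.56, 0.48, 8.29] [0.0, 20.0, -0.1]
0.0 (8, 67.5, 20) [0.5722 0.0946 0.0593] [-3.57, 0.48, 12.54] [0.0, 20.0, -0.1]
0.0 (-6, 67.5, 20) [0.5858 0.0913 0.0593] [-4.97, 0.48, 12.54] [0.0, 20.0, -0.1]
0.0 (-6, 51, 0) [0.5887 0.0906 0.0423] [-5.27, 0.48, 14.24] [-0.0, -0.0, -0.1]
0.0 (-2, 50.5, 0) [0.5848 0.0915 0.0418] [-4.87, 0.48, 14.29] [-0.0, -0.0, -0.1]
0.0019 (8, 110, 20) [0.5704 0.0951 0.1025] [-3.39, 0.48, 8.22] [0.0, 20.0, -0.1]
0.0019 (8, 67.5, 20) [0.5704 0.0951 0.06  ] [-3.39, 0.48, 12.47] [0.0, 20.0, -0.1]
0.0019 (-6, 67.5, 20) [0.584  0.0917 0.06  ] [-4.79, 0.48, 12.47] [0.0, 20.0, -0.1]
0.0019 (-6, 51, 0) [0.5868 0.091  0.0423] [-5.08, 0.48, 14.24] [-0.0, -0.0, -0.1]
0.0019 (-2, 50.5, 0) [0.5829 0.092  0.0418] [-4.68, 0.48, 14.29] [-0.0, -0.0, -0.1]
```

{"op": "send_rows", "data": {"series": [-1.2,0.2,2,0,7,0,0.1,-2.4,0.4,5,0,14,0,0.1,-3.4,0.5,8,0,20,0,0.1,-3.4,0.5,8,0,20,0,0.1,-3.4,0.5,10,0,20,0,0.1,-3.4,0.5,11.5,0,20,0,0.1,-3.4,0.5,12.5,0,20,0,0.1,-3.4,0.5,12.5,0,20,0,0.1,-3.4,0.5,12.5,0,20,0,0.1]}}

```text
clock: 21.7
tcp_pos: [0.5709, 0.0954, 0.0611]
orientation: [-0.172, 0.119, 0.978, 0.021]
wrist_force: [0.3, 0.1, -2.2]
finger_gap: 0.0281
```

Run:
```python
from hand import *
s=get_state();print(s["tcp_pos"],s["wrist_force"],s["finger_gap"])
c=cam("wrist");cv2.imwrite("pics/w6.png",read_camera("wrist"))
off=(0,.0087)
for st in((10,67.5,20),(-6,67.5,20),(-6,51,0),(-2,50.5,0)):
    t,Rt=pose(-72,*st,off); print(st,t.round(4),*go(t,Rt))
```

```text
[0.57086252 0.09536618 0.06105696] [ 0.30864945  0.05108826 -2.18734162] 0.028082887952648572
(10, 67.5, 20) [0.5702 0.0951 0.0593] [0.02, -0.06, 0.3] [0.0, 0.2, 0.0]
(-6, 67.5, 20) [0.5858 0.0913 0.0593] [-1.49, -0.06, -0.25] [0.0, 0.2, 0.0]
(-6, 51, 0) [0.5887 0.0906 0.0423] [-2.35, -0.06, 1.25] [0.0, -19.8, 0.0]
(-2, 50.5, 0) [0.5848 0.0915 0.0418] [-1.99, -0.06, 1.44] [0.0, -19.8, 0.0]
```

View pics/w6.png

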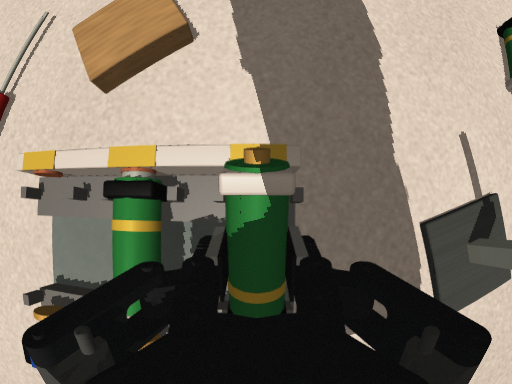

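The cell is centred on its yellow mark (258,152), with the button above the wall. I push against the plunger.

{"op": "send_rows", "data": {"series": [-0.5,0,0,0,0,0,0.1,-1,0,-0.1,0,0,0,0.1,-1.5,0,-0.25,0,0,0,0.1,-1.5,0,-0.25,0,0,0,0.1,-1.5,0,-0.25,0,0,0,0.1], "newtons": 60}}

```text
clock: 22.17
tcp_pos: [0.5844, 0.0922, 0.0586]
orientation: [-0.174, 0.118, 0.977, 0.021]
wrist_force: [-6.3, 2.7, 2.3]
finger_gap: 0.0278
```

Run:
```python
from hand import *
s=get_state();f=s["wrist_force"];print(s["tcp_pos"],f,"along ex",f@ex,s["finger_gap"],s["ft_torque"])
off=(0,.0087)
for st in((-6,67.5,20),(-6,51,0),(-2,50.5,0)):
    t,Rt=pose(-72,*st,off); print(st,t.round(4),*go(t,Rt))
```

```text
[0.58437782 0.09219194 0.05862144] [-6.25126161  2.74279502  2.30362871] along ex 6.725925371857412 0.027842263528686982 [ 0.33413641  1.00116342 -0.05656518]
(-6, 67.5, 20) [0.5858 0.0913 0.0593] [-0.12, -0.05, -0.12] [0.0, -0.1, 0.0]
(-6, 51, 0) [0.5887 0.0906 0.0423] [-0.99, -0.06, 1.38] [0.0, -20.1, 0.0]
(-2, 50.5, 0) [0.5848 0.0915 0.0418] [-0.63, -0.06, 1.56] [0.0, -20.1, 0.0]
```

{"op": "send_rows", "data": {"series": [-0.2,0,-0.1,0,0,0,0.1,-0.4,0,0.25,0,-5,0,0.1,-0.6,0,0.6,0,-10,0,0.1,-0.8,0,1,0,-15,0,0.1,-1,0,1.35,0,-20.1,0,0.1,-1,0,1.35,0,-20.1,0,0.1,-1,0,1.35,0,-20.1,0,0.1]}}

```text
clock: 22.75
tcp_pos: [0.5859, 0.0913, 0.0418]
orientation: [-0.001, 0.12, 0.993, -0.0]
wrist_force: [-6.2, 1.3, -2.5]
finger_gap: 0.0279
```

Run:
```python
from hand import *
s=get_state();f=s["wrist_force"];print(s["tcp_pos"],f,"along ex",f@ex,s["finger_gap"],s["ft_torque"])
off=(0,.0087)
for st in((-6,51,0),(-2,50,0)):
    t,Rt=pose(-72,*st,off); print(st,t.round(4),*go(t,Rt))
c=cam("wrist");cv2.imwrite("pics/w7.png",read_camera("wrist")[100:320,100:420])
```

```text
[0.58593097 0.09133041 0.04175501] [-6.22093802  1.31298992 -2.52096252] along ex 6.354402521141133 0.027910592201307757 [ 0.28929739  1.31672737 -0.07626349]
(-6, 51, 0) [0.5887 0.0906 0.0423] [-0.28, -0.01, -0.06] [-0.0, -0.1, 0.1]
(-2, 50, 0) [0.5848 0.0915 0.0413] [0.12, -0.01, 0.05] [-0.0, -0.1, 0.1]
```

View pics/w7.png

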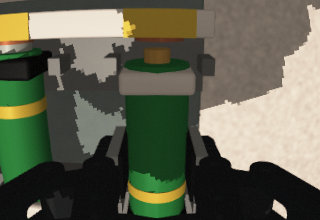

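It is level in the bay with the button just short of the contact, and the spring reads about 6.4 N. I ease it home, release and go up.

{"op": "send_rows", "data": {"series": [0.2,0,0.05,0,0,0,0.1,0.4,0,0.1,0,0,0,0.1,0.4,0,0.1,0,0,0,0.1]}}

```text
clock: 23.05
tcp_pos: [0.5855, 0.0916, 0.0415]
orientation: [0.001, 0.12, 0.993, -0.0]
wrist_force: [-7.1, 1.5, 6.4]
finger_gap: 0.0284
```

{"op": "send_rows", "data": {"series": [0,0,0,0,0,0,0.5,0,0,0,0,0,0,0.5,0,0,0,0,0,0,0.5,0,0,0,0,0,0,0.5,0,0,-4,0,0,0,0.5,0,0,-8,0,0,0,0.5,0,0,-12,0,0,0,0.5,0,0,-15,0,0,0,0.5,0,0,-15,0,0,0,0.5,0,0,-15,0,0,0,0.5]}}

```text
clock: 23.88
tcp_pos: [0.5882, 0.0916, 0.193]
orientation: [0.004, 0.12, 0.993, 0.0]
wrist_force: [0.6, 0.3, -1.6]
finger_gap: 0.0431
```

Run:
```python
from hand import *
s=get_state();print(s["clock"],s["tcp_pos"])
c=cam("wrist"); im=read_camera("wrist"); cv2.imwrite("pics/w8.png",im)
for l in("good","fresh1"):
  for d in sil("wrist",l):
    if 1000<d["pixels"].sum():
      q=onz(c,cen(d["pixels"]),.05); print(l,d["p"],d["box"],q)
# fresh A target view: h=2.73 -> camera side +x tool = heading -.416
print(go([.385,.40,.19],down(2.725+np.pi/2)))
```

```text
23.8833 [0.5882087  0.09155226 0.19301841]
good 0.83 [161.0, 122.1, 42.5, 100.2] [0.56210783 0.02334646 0.05      ]
fresh1 0.74 [236.6, 124.9, 38.6, 101.8] [0.58198958 0.09217056 0.05      ]
fresh1 0.68 [459.5, 0.1, 35.3, 64.4] [0.47109337 0.38793083 0.05      ]
([26.83, 25.17, -0.13], [0.0, -0.0, -170.0])
```

Run:
```python
import cv2
im=cv2.imread("pics/w8.png"); cv2.imwrite("pics/w8z.png",cv2.resize(im[105:265,120:300],None,fx=3.6,fy=3.6,interpolation=cv2.INTER_CUBIC))
```

```text
(no output)
```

View pics/w8z.png

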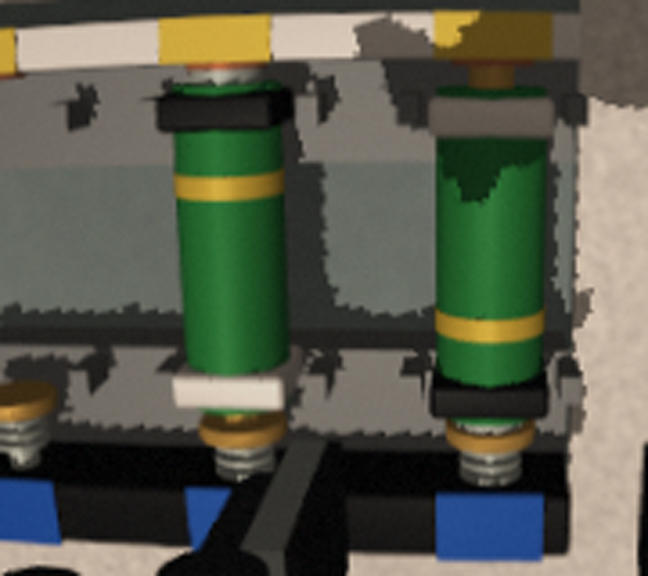

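The fresh cell sits level. Its plunger is pushed back the same as the good cell's (disc-to-blue-mark distance about 57 px in both), and the button is at the wall. Now the second fresh cell.

{"op": "send_rows", "data": {"series": [2,0.2,0,0,0,-7,0.6,4,0.4,0,0,0,-14,0.6,6,0.6,0,0,0,-21,0.6,8,0.8,0,0,0,-28,0.6,10,1,0,0,0,-35,0.6,12,1.3,0,0,0,-42,0.6,14,1.6,0,0,0,-49,0.6,16.4,1.9,0,0,0,-56,0.6,16.4,1.9,0,0,0,-63,0.6,16.4,1.9,0,0,0,-70,0.6]}}

```text
clock: 24.87
tcp_pos: [0.4289, 0.1495, 0.1883]
orientation: [-0.001, -0.474, 0.88, 0.0]
wrist_force: [0.8, -0.2, 0.3]
finger_gap: 0.0513
```

{"op": "send_rows", "data": {"series": [-2,2,0,0,0,-7,0.6,-4,4,0,0,0,-14,0.6,-6,6,0,0,0,-21,0.6,-8,8,0,0,0,-28,0.6,-10,10,0,0,0,-35,0.6,-12,12,0,0,0,-42,0.6,-14,14,0,0,0,-49,0.6,-16,16,0,0,0,-56,0.6,-18,17.6,0,0,0,-63,0.6,-18,17.6,0,0,0,-70,0.6]}}

```text
clock: 25.7
tcp_pos: [0.384, 0.4001, 0.1875]
orientation: [0.0, 0.894, -0.448, -0.0]
wrist_force: [2.1, 0.5, 0.4]
finger_gap: 0.0512
```

{"op": "send_rows", "data": {"series": [0,0,0,0,0,-7,0.6,0,0,0,0,0,-14,0.6,0,0,0,0,0,-21,0.6,0,0,0,0,0,-28,0.6,0,0,0,0,0,-30,0.6,0,0,0,0,0,-30,0.6]}}

```text
clock: 26.2
tcp_pos: [0.3845, 0.3961, 0.1878]
orientation: [0.001, 0.979, -0.206, -0.0]
wrist_force: [-0.9, -0.3, -0.1]
finger_gap: 0.051
```

```bash
python3 cellfit.py w9
```

```text
26.2 [0.38451981 0.39613686 0.18778334] [ 0.6555815  -2.07095707]
p 0.96 [0.4639 0.4226 2.6965] cost 0.243 collar BGR +/- [[12, 12, 13], [98, 120, 114]] [183.8, 73.3, 37.7, 91.3]
```

The second fresh cell has been knocked about 4 cm, to (0.464, 0.423). I grasp it there.

Run:
```python
from h import *
print(go([.4639,.4226,.008],down(2.6965+np.pi/2)))
```

```text
([6.16, -5.65, 18.02], [0.1, -0.0, 1.6])
```

{"op": "send_rows", "data": {"series": [3,-2.8,1,0,0,1.6,0.65,6.2,-5.65,4,0,0,1.6,0.65,6.2,-5.65,8,0,0,1.6,0.65,6.2,-5.65,12,0,0,1.6,0.65,6.2,-5.65,15.5,0,0,1.6,0.65,6.2,-5.65,18,0,0,1.6,0.65,6.2,-5.65,18,0,0,1.6,0.65,6.2,-5.65,18,0,0,1.6,0.65]}}

```text
clock: 26.97
tcp_pos: [0.4636, 0.4222, 0.008]
orientation: [0.002, 0.975, -0.22, -0.001]
wrist_force: [0.6, 1.3, 0.9]
finger_gap: 0.0557
```

{"op": "send_rows", "data": {"series": [0,0,0,0,0,0,0.1,0,0,0,0,0,0,0.1,0,0,0,0,0,0,0.1,0,0,0,0,0,0,0.1,0,0,0,0,0,0,0.1,0,0,0,0,0,0,0.1,0,0,0,0,0,0,0.1], "newtons": 60}}

```text
clock: 27.55
tcp_pos: [0.4669, 0.4246, 0.013]
orientation: [-0.002, 0.975, -0.22, 0.003]
wrist_force: [-0.6, -0.6, 7.3]
finger_gap: 0.0275
```

{"op": "send_rows", "data": {"series": [0,0,-2,0,0,0,0.1,0,0,-5,0,0,0,0.1,0,0,-8,0,0,0,0.1,0,0,-12,0,0,0,0.1,0,0,-16,0,0,0,0.1,0,0,-18,0,0,0,0.1,0,0,-18,0,0,0,0.1]}}

```text
clock: 28.13
tcp_pos: [0.4677, 0.4255, 0.1979]
orientation: [-0.005, 0.975, -0.22, 0.005]
wrist_force: [-0.1, 0.3, -0.6]
finger_gap: 0.0277
```

Run:
```python
from h import *
s=get_state();print(s["clock"],s["tcp_pos"],s["joint_pos"])
print(go([.43,.20,.19],rot(s["orientation"])))
```

```text
28.1333 [0.46768136 0.42551661 0.19787679] [ 6.11934695e-01  4.24035410e-01  1.25636057e-01  1.25838829e+00
 -1.19581739e-03 -2.08596751e+00]
([6.27, 21.99, 0.58], [0.0, 0.0, 0.0])
```

The grip looks too near the fingertips: the TCP was pushed up to 13 mm while closing. I set the cell down and regrasp deeper.

{"op": "send_rows", "data": {"series": [0,0,4,0,0,0,0.1,0,0,8,0,0,0,0.1,0,0,12,0,0,0,0.1,0,0,15.5,0,0,0,0.1,0,0,17.6,0,0,0,0.1,0,0,17.6,0,0,0,0.1,0,0,17.6,0,0,0,0.45,0,0,17.6,0,0,0,0.45,0,0,17.9,0,0,0,0.45,0,0,18.5,0,0,0,0.45]}}

```text
clock: 28.97
tcp_pos: [0.4665, 0.4243, 0.0064]
orientation: [-0.001, 0.975, -0.22, 0.002]
wrist_force: [0.7, 0.2, 0.0]
finger_gap: 0.0385
```

{"op": "send_rows", "data": {"series": [0,0,0,0,0,0,0.45,0,0,0,0,0,0,0.3,0,0,0,0,0,0,0.1,0,0,0,0,0,0,0.1,0,0,0,0,0,0,0.1,0,0,0,0,0,0,0.1,0,0,0,0,0,0,0.1], "newtons": 60}}

```text
clock: 29.55
tcp_pos: [0.4652, 0.4233, 0.005]
orientation: [-0.0, 0.975, -0.22, 0.001]
wrist_force: [-0.2, -0.4, 0.6]
finger_gap: 0.0275
```

Run:
```python
from h import *
s=get_state();print(s["clock"],s["tcp_pos"],s["finger_gap"],s["wrist_force"])
```

```text
29.55 [0.46521508 0.42331531 0.00496277] 0.027478495346103516 [-0.21918444 -0.3628301   0.5509902 ]
```

{"op": "send_rows", "data": {"series": [0,0,-2,0,0,0,0.1,0,0,-5,0,0,0,0.1,0,0,-8,0,0,0,0.1,0,0,-12,0,0,0,0.1,0,0,-16,0,0,0,0.1,0,0,-18.5,0,0,0,0.1,0,0,-18.5,0,0,0,0.1]}}

```text
clock: 30.13
tcp_pos: [0.4676, 0.4254, 0.1971]
orientation: [-0.004, 0.975, -0.22, 0.005]
wrist_force: [0.8, 0.4, -0.1]
finger_gap: 0.0279
```

{"op": "send_rows", "data": {"series": [0.7,2.2,0,0,0,7,0.1,1.4,4.4,0,0,0,14,0.1,2.1,6.6,0,0,0,21,0.1,2.8,8.8,0,0,0,28,0.1,3.5,11,0,0,0,35,0.1,4.2,13.2,0,0,0,42,0.1,4.9,15.4,0,0,0,49,0.1,5.6,17.6,0,0,0,56,0.1,6.3,19.8,0,0,0,63,0.1,6.5,21.6,0,0,0,70,0.1]}}

```text
clock: 30.97
tcp_pos: [0.4304, 0.1987, 0.1889]
orientation: [-0.0, -0.67, 0.742, -0.001]
wrist_force: [-0.7, -0.8, -1.6]
finger_gap: 0.0279
```

{"op": "send_rows", "data": {"series": [2.3,-1.1,0,0,0,7,0.1,4.6,-2.2,0,0,0,14,0.1,6.9,-3.3,0,0,0,21,0.1,9.2,-4.4,0,0,0,28,0.1,11.5,-5.5,0,0,0,35,0.1,13.8,-6.6,0,0,0,42,0.1,16.1,-7.7,0,0,0,49,0.1,18.4,-8.8,0,0,0,56,0.1,20.7,-10,0,0,0,63,0.1,23,-11.3,0,0,0,70,0.1]}}

```text
clock: 31.8
tcp_pos: [0.5212, -0.0404, 0.1891]
orientation: [0.0, -0.124, 0.992, 0.0]
wrist_force: [1.3, 1.1, -1.5]
finger_gap: 0.0276
```

{"op": "send_rows", "data": {"series": [0,0,0,0,0,7,0.1,0,0,0,0,0,14,0.1,0,0,0,0,0,21,0.1,0,0,0,0,0,28,0.1,0,0,0,0,0,28,0.1,0,0,0,0,0,28,0.1]}}

```text
clock: 32.3
tcp_pos: [0.5211, -0.0392, 0.1893]
orientation: [0.0, 0.115, 0.993, 0.0]
wrist_force: [0.0, 0.2, -1.2]
finger_gap: 0.028
```

Run:
```python
from hand import *
s=get_state();p,r=s["tcp_pos"],rot(s["orientation"]);print(s["clock"],p,s["wrist_force"])
c=cam("wrist");im=read_camera("wrist");cv2.imwrite("pics/w10.png",im)
for d in sil("wrist","fresh1",.2): print("fresh",d["p"],d["box"],d["pixels"].sum())
for a in(.046,.05,.054): print(a,proj(c,p+r.apply([a,0,-.017]))[0].round(1))
for off in((0.,.011),):
  for st in((10,110,20),(10,67.5,20),(-6,67.5,20),(-6,51,0),(-2,50.5,0)):
    t,Rt=pose(72,*st,off); print(off[0],st,t.round(4),*go(t,Rt))
```

```text
32.3 [ 0.52114121 -0.03921569  0.18934282] [ 0.04453739  0.17129214 -1.20087935]
fresh 0.86 [213.6, 155.3, 86.1, 163.5] 9763
fresh 0.66 [368.4, 165.1, 44.5, 91.4] 2425
fresh 0.54 [1.5, 242.4, 7.2, 18.4] 91
fresh 0.25 [114.8, 1.9, 65.1, 153.5] 2191
0.046 [257.5 161.5]
0.05 [257.5 152.2]
0.054 [257.5 142.8]
0.0 (10, 110, 20) [ 0.535  -0.0445  0.0997] [-1.45, -0.21, 9.0] [-0.1, 20.1, 0.6]
0.0 (10, 67.5, 20) [ 0.535  -0.0445  0.0572] [-1.44, -0.21, 13.25] [-0.1, 20.1, 0.6]
0.0 (-6, 67.5, 20) [ 0.5505 -0.0483  0.0572] [-3.04, -0.23, 13.25] [-0.1, 20.1, 0.6]
0.0 (-6, 51, 0) [ 0.5542 -0.0492  0.04  ] [-3.42, -0.23, 14.97] [0.0, 0.1, 0.6]
0.0 (-2, 50.5, 0) [ 0.5503 -0.0483  0.0395] [-3.02, -0.23, 15.02] [0.0, 0.1, 0.6]
```

View pics/w10.png

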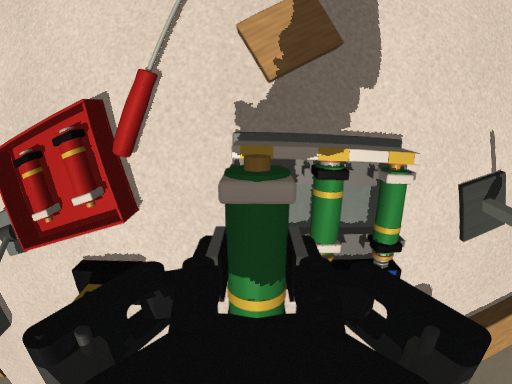

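The button (257,160) again points at the contact side, and both red cells lie flat in the tray at left. I insert this one into bay 3.

{"op": "send_rows", "data": {"series": [-0.4,-0.1,3,0,7,0.3,0.1,-0.8,-0.2,6,0,14,0.6,0.1,-1.3,-0.2,9,-0.1,20,0.6,0.1,-1.3,-0.2,9,-0.1,20,0.6,0.1,-1.3,-0.2,10.5,-0.1,20,0.6,0.1,-1.3,-0.2,12,-0.1,20,0.6,0.1,-1.3,-0.2,13.2,-0.1,20,0.6,0.1,-1.3,-0.2,13.2,-0.1,20,0.6,0.1,-1.3,-0.2,13.2,-0.1,20,0.6,0.1]}}

```text
clock: 33.15
tcp_pos: [0.5337, -0.0441, 0.0591]
orientation: [-0.171, 0.12, 0.978, 0.021]
wrist_force: [0.2, -0.5, -1.6]
finger_gap: 0.0283
```

Run:
```python
from hand import *
s=get_state();print(s["tcp_pos"],s["wrist_force"],s["finger_gap"])
off=(0.002,.011)
for st in((10,67.5,20),(-6,67.5,20),(-6,51,0)):
    t,Rt=pose(72,*st,off); print(st,t.round(4),*go(t,Rt))
```

```text
[ 0.53371665 -0.04410533  0.05905146] [ 0.18469725 -0.50420511 -1.64688521] 0.028267168902599605
(10, 67.5, 20) [ 0.5332 -0.0441  0.0578] [0.01, -0.01, 0.13] [0.1, 0.2, -0.1]
(-6, 67.5, 20) [ 0.5487 -0.0479  0.0578] [-1.5, -0.01, -0.41] [0.1, 0.2, -0.1]
(-6, 51, 0) [ 0.5523 -0.0488  0.04  ] [-2.45, -0.0, 1.14] [0.0, -19.8, -0.1]
```

{"op": "send_rows", "data": {"series": [-0.5,0,-0.1,0,0,0,0.1,-1,0,-0.25,0,0,0,0.1,-1.5,0,-0.35,0,0,0,0.1,-1.7,0,-0.45,0,0,0,0.1,-1.7,0,-0.45,0,0,0,0.1,-1.7,0,-0.45,0,0,0,0.1]}}

```text
clock: 33.65
tcp_pos: [0.549, -0.0479, 0.0584]
orientation: [-0.173, 0.12, 0.977, 0.021]
wrist_force: [-8.0, 1.4, 2.0]
finger_gap: 0.028
```

Run:
```python
from hand import *
s=get_state();f=s["wrist_force"];print(s["tcp_pos"],f,"along ex",f@ex,s["finger_gap"],s["ft_torque"])
off=(0.002,.011)
for st in((-6,67.5,20),(-6,51,0)):
    t,Rt=pose(72,*st,off); print(st,t.round(4),*go(t,Rt))
```

```text
[ 0.54895229 -0.04791058  0.05842729] [-7.99468305  1.44460278  2.01080731] along ex 8.108123030806887 0.028046283354195834 [ 0.34433423  1.3744034  -0.00515292]
(-6, 67.5, 20) [ 0.5487 -0.0479  0.0578] [0.0, -0.0, 0.06] [0.1, -0.1, -0.2]
(-6, 51, 0) [ 0.5523 -0.0488  0.04  ] [-0.95, -0.0, 1.61] [0.0, -20.1, -0.2]
```

{"op": "send_rows", "data": {"series": [-0.2,0,0.4,0,-5,0,0.1,-0.45,0,0.8,0,-10,0,0.1,-0.7,0,1.2,0,-15,0,0.1,-0.9,0,1.55,0,-20.1,-0.2,0.1,-0.9,0,1.55,0,-20.1,-0.2,0.1,-0.9,0,1.55,0,-20.1,-0.2,0.1]}}

```text
clock: 34.15
tcp_pos: [0.5493, -0.0482, 0.0396]
orientation: [-0.0, 0.12, 0.993, 0.0]
wrist_force: [-7.0, 1.6, -4.1]
finger_gap: 0.0282
```

Run:
```python
from hand import *
s=get_state();f=s["wrist_force"];print(s["tcp_pos"],f,"along ex",f@ex,s["finger_gap"],s["ft_torque"])
for st in((-6,51,0),(0,50,0)):
    t,Rt=pose(72,*st,(.002,.011)); print(st,t.round(4),*go(t,Rt))
```

```text
[ 0.54933967 -0.04816065  0.039616  ] [-7.00551191  1.61329058 -4.12984266] along ex 7.188037677242499 0.028181426624536942 [ 0.28709297  1.571336   -0.09666953]
(-6, 51, 0) [ 0.5523 -0.0488  0.04  ] [-0.3, 0.01, -0.04] [0.0, -0.0, 0.0]
(0, 50, 0) [ 0.5464 -0.0473  0.039 ] [0.3, 0.01, 0.06] [0.0, -0.0, 0.0]
```

{"op": "send_rows", "data": {"series": [0.2,0,0.05,0,0,0,0.1,0.4,0,0.1,0,0,0,0.1,0.5,0,0.1,0,0,0,0.1]}}

```text
clock: 34.4
tcp_pos: [0.5474, -0.0477, 0.039]
orientation: [0.001, 0.12, 0.993, 0.0]
wrist_force: [-6.2, 1.2, -0.2]
finger_gap: 0.0279
```

{"op": "send_rows", "data": {"series": [0,0,0,0,0,0,0.5,0,0,0,0,0,0,0.5,0,0,0,0,0,0,0.5,0,0,0,0,0,0,0.5,0,0,-4,0,0,0,0.5,0,0,-8,0,0,0,0.5,0,0,-12,0,0,0,0.5,3,5,-15,0,0,0,0.5,4,8,-15,0,0,0,0.5,4,8,-15,0,0,0,0.5]}}

```text
clock: 35.23
tcp_pos: [0.5297, 0.0424, 0.1913]
orientation: [0.004, 0.119, 0.993, 0.001]
wrist_force: [-0.5, -0.5, 0.4]
finger_gap: 0.0427
```

{"op": "send_rows", "data": {"series": [0,0,0,0,0,0,0.5,0,0,0,0,0,0,0.5]}}

```text
clock: 35.4
tcp_pos: [0.5293, 0.0396, 0.1881]
orientation: [0.002, 0.119, 0.993, -0.0]
wrist_force: [-0.0, 0.2, -0.6]
finger_gap: 0.0427
```

Run:
```python
from hand import *
s=get_state();print(s["clock"],s["tcp_pos"])
c=cam("wrist");im=read_camera("wrist");cv2.imwrite("pics/w11.png",im)
P=[proj(c,np.r_[O,0]+ey*y+ex*x+ez*.06)[0] for x in(-.09,.06) for y in(-.1,.1)]
P=np.array(P);print(P.round(0).tolist()); x0,y0=(P.min(0)-8).astype(int).clip(0);x1,y1=(P.max(0)+8).astype(int)
z=im[y0:y1,x0:x1];k=min(800/z.shape[1],600/z.shape[0]);cv2.imwrite("pics/w11z.png",cv2.resize(z,None,fx=k,fy=k,interpolation=cv2.INTER_CUBIC))
```

```text
35.4 [0.5293399  0.03958904 0.18812974]
[[338.0, 297.0], [161.0, 296.0], [353.0, 165.0], [145.0, 165.0]]
```

View pics/w11z.png

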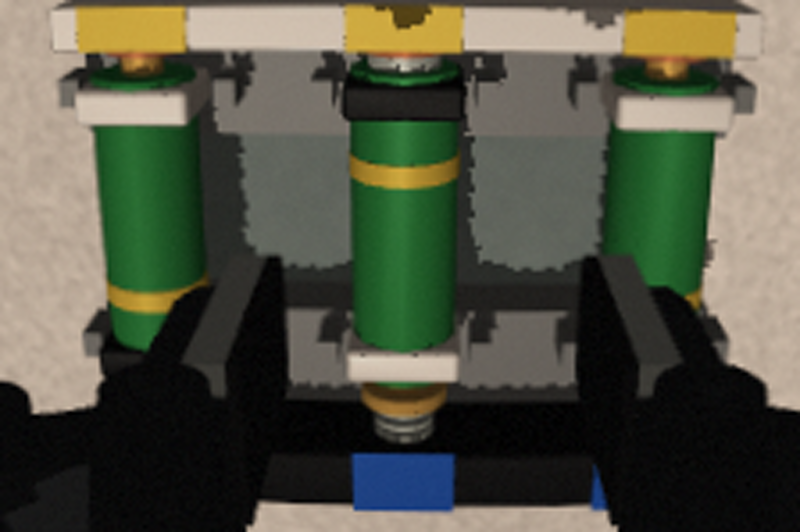

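Both white collars sit at the same distance from the contact wall, at (140,100) and (675,105), beside the undisturbed good cell. I press lightly on the bay 3 cell with shut fingers to be sure it is down on its ledges.

{"op": "send_rows", "data": {"series": [-2,-4,0,0,0,0,0,-4,-8,2,0,0,0,0,-4,-8,5,0,0,0,0,-4,-8,8,0,0,0,0,-4,-8,10,0,0,0,0,-4,-8,11.7,0,0,0,0,-4,-8,11.7,0,0,0,0]}}

```text
clock: 36.03
tcp_pos: [0.5467, -0.0495, 0.0667]
orientation: [-0.001, 0.122, 0.993, 0.0]
wrist_force: [-0.4, -0.8, 0.7]
finger_gap: 0.0003
```

{"op": "send_rows", "data": {"series": [0,0,0.2,0,0,0,0,0,0,0.4,0,0,0,0,0,0,0.4,0,0,0,0]}}

```text
clock: 36.28
tcp_pos: [0.5496, -0.0486, 0.0675]
orientation: [0.002, 0.121, 0.993, 0.0]
wrist_force: [0.1, -0.2, -0.5]
finger_gap: -0.0001
```

{"op": "send_rows", "data": {"series": [0,0,0.1,0,0,0,0,0,0,0.2,0,0,0,0,0,0,0.2,0,0,0,0]}}

```text
clock: 36.53
tcp_pos: [0.5494, -0.048, 0.0654]
orientation: [0.002, 0.12, 0.993, 0.0]
wrist_force: [-0.2, 0.2, 0.2]
finger_gap: -0.0
```

{"op": "send_rows", "data": {"series": [0,0,0.1,0,0,0,0,0,0,0.3,0,0,0,0,0,0,0.3,0,0,0,0]}}

```text
clock: 36.78
tcp_pos: [0.5496, -0.048, 0.0648]
orientation: [0.003, 0.12, 0.993, -0.0]
wrist_force: [-6.0, 1.4, 18.6]
finger_gap: -0.0001
```

{"op": "send_rows", "data": {"series": [0,0,0.1,0,0,0,0,0,0,0.2,0,0,0,0,0,0,0.2,0,0,0,0]}}

```text
clock: 37.03
tcp_pos: [0.5496, -0.0481, 0.0647]
orientation: [0.003, 0.12, 0.993, -0.0]
wrist_force: [-10.2, 1.9, 32.9]
finger_gap: 0.0001
```

Solid stop at 64.8 mm, i.e. the axis is at 50: the cell is seated. Up, and over to the far side of the isolator.

{"op": "send_rows", "data": {"series": [0,0,-4,0,0,0,0,0,0,-8,0,0,0,0,0,0,-13,0,0,0,0,-1.5,-4,-13,0,0,0,0,-3,-8,-13,0,0,0,0,-4.5,-12,-13,0,0,-3,0,-6,-16,-13,0,0,-7,0,-7.5,-20,-13,0,0,-11,0,-9,-24,-13,0,0,-16,0,-10.5,-28,-13,0,0,-16,0]}}

```text
clock: 37.87
tcp_pos: [0.5827, -0.3388, 0.1904]
orientation: [0.002, -0.021, 1.0, -0.0]
wrist_force: [-0.2, 0.2, 0.2]
finger_gap: 0.0005
```

Run:
```python
from h import *
s=get_state();print(s["clock"],s["tcp_pos"])
print(go([.597,-.418,.15],down(np.pi/2+.04)))
```

```text
37.8667 [ 0.58273922 -0.33883501  0.190437  ]
([-1.08, -7.97, 4.05], [-0.0, 0.2, 0.1])
```

{"op": "send_rows", "data": {"series": [-0.6,-4,1,0,0,0,0,-1,-7.5,3,0,0,0,0,-1,-7.5,3,0,0,0,0,-1,-7.5,3,0,0,0,0]}}

```text
clock: 38.2
tcp_pos: [0.5942, -0.4128, 0.1567]
orientation: [-0.0, -0.017, 1.0, 0.002]
wrist_force: [-0.4, 0.8, -0.5]
finger_gap: 0.0002
```

Run:
```python
from h import *
s=get_state();print(s["clock"],s["tcp_pos"])
print(go([.597,-.418,.078],down(np.pi/2+.04)))
c=cam("wrist");cv2.imwrite("pics/w12.png",read_camera("wrist"))
for l in("isolator_tip","tag"):
  for d in sil("wrist",l,.2): print(l,d["p"],d["box"],onz(c,cen(d["pixels"]),.092))
```

```text
38.2 [ 0.59419471 -0.41283332  0.15671993]
([-0.26, -0.55, 7.87], [0.2, -0.0, -0.3])
isolator_tip 0.78 [232.1, 99.0, 35.7, 65.8] [ 0.54543082 -0.41920203  0.092     ]
tag 0.69 [372.0, 202.4, 106.5, 66.8] [ 0.61723658 -0.26735759  0.092     ]
```

{"op": "send_rows", "data": {"series": [-0.3,-0.5,3,0,0,0,0,-0.3,-0.5,6,0,0,0,0,-0.3,-0.5,7.9,0,0,0,0,-0.3,-0.5,7.9,0,0,0,0,1.5,-0.5,7.9,0,0,0,0,3,-0.5,7.9,0,0,0,0,4,-0.5,7.9,0,0,0,0,5,-0.5,7.9,0,0,0,0,6,-0.5,7.9,0,0,0,0,7,-0.5,7.9,0,0,0,0]}}

```text
clock: 39.18
tcp_pos: [0.5275, -0.4191, 0.0847]
orientation: [0.004, -0.02, 1.0, -0.002]
wrist_force: [1.9, -0.2, 0.2]
finger_gap: 0.0001
```

{"op": "send_rows", "data": {"series": [1,0,0,0,0,0,0,2,0,0,0,0,0,0,2,0,0,0,0,0,0]}}

```text
clock: 39.43
tcp_pos: [0.5045, -0.4197, 0.0817]
orientation: [0.001, -0.019, 1.0, -0.0]
wrist_force: [-0.6, 0.7, -1.8]
finger_gap: -0.0
```

{"op": "send_rows", "data": {"series": [0.2,0,0,0,0,0,0,0.4,0,0,0,0,0,0,0.4,0,0,0,0,0,0]}}

```text
clock: 39.68
tcp_pos: [0.5021, -0.42, 0.0807]
orientation: [0.002, -0.019, 1.0, 0.0]
wrist_force: [0.5, 0.1, -0.3]
finger_gap: 0.0004
```

{"op": "send_rows", "data": {"series": [0.2,0,0,0,0,0,0,0.3,0,0,0,0,0,0,0.3,0,0,0,0,0,0]}}

```text
clock: 39.93
tcp_pos: [0.4993, -0.4201, 0.0806]
orientation: [0.002, -0.019, 1.0, -0.0]
wrist_force: [1.0, 0.3, -0.5]
finger_gap: 0.0001
```

{"op": "send_rows", "data": {"series": [0.2,0,0,0,0,0,0,0.3,0,0,0,0,0,0,0.3,0,0,0,0,0,0]}}

```text
clock: 40.18
tcp_pos: [0.4989, -0.4202, 0.0807]
orientation: [0.004, -0.02, 1.0, -0.0]
wrist_force: [10.0, 0.4, -5.1]
finger_gap: -0.0002
```

The lever stops hard at the on end with 10 N. I back away, rise and go to look at the tag.

{"op": "send_rows", "data": {"series": [-2.5,0,0,0,0,0,0,-3,0,-4,0,0,0,0,-3,0,-8,0,0,0,0.1,-3,0,-12,0,0,0,0.3,-4.5,1,-14,0,0,7,0.3,-6,3,-14,0,0,14,0.3,-7.5,5,-14,0,0,21,0.3,-9,7,-14,0,0,28,0.3,-10.5,7.5,-14,0,0,35,0.3,-11.4,7.5,-14,0,0,42,0.3]}}

```text
clock: 41.02
tcp_pos: [0.608, -0.3389, 0.2215]
orientation: [0.002, 0.342, 0.94, 0.001]
wrist_force: [-0.4, -0.5, -0.2]
finger_gap: 0.0255
```

{"op": "send_rows", "data": {"series": [0,0,0,0,0,7,0.3,0,0,0,0,0,14,0.3,0,0,0,0,0,21,0.3,0,0,0,0,0,28,0.3,0,0,0,0,0,35,0.3,0,0,0,0,0,42,0.3,0,0,0,0,0,49,0.3,0,0,0,0,0,56,0.3,0,0,0,0,0,61.7,0.3,0,0,0,0,0,61.7,0.3]}}

```text
clock: 41.85
tcp_pos: [0.6065, -0.3411, 0.2211]
orientation: [0.001, 0.775, 0.632, 0.001]
wrist_force: [0.3, -0.5, 0.2]
finger_gap: 0.0258
```

Run:
```python
from h import *
s=get_state();print(s["clock"],s["tcp_pos"],s["joint_pos"])
c=cam("wrist");im=read_camera("wrist");cv2.imwrite("pics/w13.png",im)
TM=[box(0,0,85,8,56,106)]
ds=sil("wrist","tag",.2)
for d in ds:
  o=fit([(c,d["pixels"])],TM,[.617,-.267,-.2],0); print("tag",d["p"],d["box"],o)
hsv=cv2.cvtColor(im,cv2.COLOR_BGR2HSV); m=cv2.inRange(hsv,(18,120,120),(36,255,255))
n,l,st,ce=cv2.connectedComponentsWithStats(m); print([(st[i].tolist(),ce[i].round(1).tolist()) for i in range(1,n) if st[i,4]>60])
print("proj top",[proj(c,R.from_euler("z",-.2).apply([0,y,0])+[.617,-.267,.138])[0].round(1).tolist() for y in(-.028,.028)])
read_camera("top")
for d in sil("top","isolator_tip",.2): print(d["p"],d["box"],onz(cam("top"),cen(d["pixels"]),.092))
```

```text
41.85 [ 0.60652505 -0.34106946  0.22108838] [-0.62813035  0.56344989  0.4048747   1.40971571  0.00148375  1.14645105]
tag 0.95 [243.7, 66.4, 12.8, 76.7] (array([ 0.61568672, -0.26682921, -0.18183958]), np.float64(0.05366944197093137))
tag 0.33 [165.4, 247.2, 29.6, 23.6] (array([ 0.61703008, -0.26524706, -0.20595082]), np.float64(3.9324566875655425))
[([243, 66, 13, 74, 793], [249.2, 102.7]), ([121, 179, 10, 20, 80], [124.1, 189.1])]
proj top [[251.0, 138.7], [250.6, 65.5]]
```

View pics/w13.png

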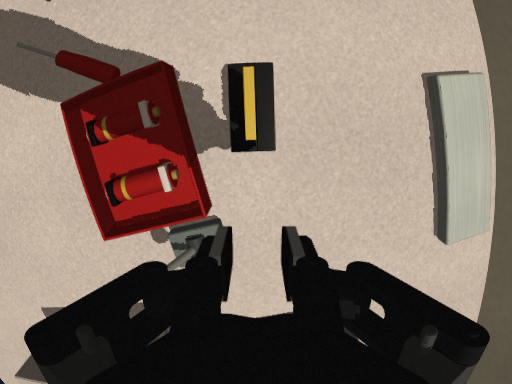

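The tag stands at (249,103) in its stand, both red cells lie in the tray, and the isolator lever is in the on position. The tag fit is very good (cost 0.05), so I grasp it.

Run:
```python
from h import *
print(go([.6157,-.2668,.112],down(-.182)))
```

```text
([7.45, -0.62, 10.92], [0.2, -0.0, -1.0])
```

{"op": "send_rows", "data": {"series": [4,-0.3,0,0,0,-1,0.3,7.4,-0.6,1,0,0,-1,0.3,7.4,-0.6,3,0,0,-1,0.3,7.4,-0.6,5,0,0,-1,0.3,7.4,-0.6,7.5,0,0,-1,0.3,7.4,-0.6,9.5,0,0,-1,0.3,7.4,-0.6,10.9,0,0,-1,0.3,7.4,-0.6,10.9,0,0,-1,0.3]}}

```text
clock: 42.72
tcp_pos: [0.6139, -0.2661, 0.1083]
orientation: [-0.002, 0.769, 0.64, 0.0]
wrist_force: [-1.2, -0.2, 0.6]
finger_gap: 0.0259
```

{"op": "send_rows", "data": {"series": [0,0,0,0,0,0,0,0,0,0,0,0,0,0,0,0,0,0,0,0,0,0,0,0,0,0,0,0,0,0,0,0,0,0,0], "newtons": 40}}

```text
clock: 43.13
tcp_pos: [0.6166, -0.2677, 0.1134]
orientation: [0.002, 0.769, 0.639, 0.002]
wrist_force: [-0.3, 0.0, -0.6]
finger_gap: 0.0074
```

{"op": "send_rows", "data": {"series": [0,0,-1,0,0,0,0,0,0,-2.5,0,0,0,0,0,0,-4,0,0,0,0,0,0,-7,0,0,0,0,0,0,-11,0,0,0,0,0,0,-15,0,0,0,0,0,0,-16,0,0,0,0,0,0,-16,0,0,0,0]}}

```text
clock: 43.8
tcp_pos: [0.6174, -0.2684, 0.2788]
orientation: [0.006, 0.769, 0.639, 0.003]
wrist_force: [0.1, 0.1, -0.9]
finger_gap: 0.0072
```

Run:
```python
from h import *
s=get_state();print(s["clock"],s["tcp_pos"],s["joint_pos"],s["finger_gap"])
print(go([.48,.22,.27],down(.05)))
```

```text
43.8 [ 0.61735189 -0.26835365  0.27882027] [-0.52989043  0.50403292  0.44722466  1.50056356  0.0016033   1.22469633] 0.007160544920394714
([45.5, -22.44, 0.45], [0.7, 0.3, -13.4])
```

{"op": "send_rows", "data": {"series": [2,-1,0,0,0,0,0,5,-2.5,0,0,0,0,0,8.5,-4.2,0,0,0,0,0,12,-5.9,0,0,0,0,0,15.5,-7.6,0,0,0,0,0,19,-9.3,0,0,0,0,0,22.5,-11,0,0,0,0,0,26,-12.8,0,0,0,0,0,29.5,-14.5,0,0,0,0,0,33,-16.2,0,0,0,0,0]}}

```text
clock: 44.63
tcp_pos: [0.5151, 0.0883, 0.2712]
orientation: [0.001, 0.769, 0.639, 0.001]
wrist_force: [0.7, 0.2, -0.0]
finger_gap: 0.0074
```

{"op": "send_rows", "data": {"series": [3,-1.5,0,0,0,-3,0,6,-3,0,0,0,-7,0,9,-4.5,0,0,0,-11,0,11,-5.6,0,0,0,-13.4,0,12.5,-6.2,0,0,0,-13.4,0,12.5,-6.2,0,0,0,-13.4,0,12.5,-6.2,0,0,0,-13.4,0]}}

```text
clock: 45.22
tcp_pos: [0.4778, 0.2215, 0.271]
orientation: [0.001, 0.688, 0.725, 0.001]
wrist_force: [0.3, -0.5, -1.0]
finger_gap: 0.0068
```

```bash
cat > hook.py <<'E'
from h import *
import sys, pickle
s=get_state();print(s["clock"],s["tcp_pos"])
c=cam("wrist");im=read_camera("wrist");cv2.imwrite("pics/w14.png",im)
D=pickle.load(open("D.pkl","rb")); V=[D["hook",n][0][:2] for n in("top","scene")]
W=[d for d in sil("wrist","hook",.3)]
print([(d["p"],d["box"],int(d["pixels"].sum())) for d in W])
pegp=lambda x:138+16*(-x/58)
def peg():
    g=[]
    for x,z in((0,138),(-58,154)):
        for a in np.linspace(0,2*np.pi,8,endpoint=False): g.append([x,5*np.cos(a),z+5*np.sin(a)])
    return np.array(g)/1e3
def f(views,x0):
    def cost(v):
        m=[box(v[3]*1e3,0,6,v[4]*1e3,90,12),box(v[5]*1e3,0,73.5,16,16,147),peg()]
        return sum(((render(cc,m,v[0],v[1],0,v[2])-k)**2).sum()/k.sum() for cc,k in views)
    x0=np.array(x0);sp=np.vstack([x0]+[x0+d for d in np.diag([.01,.01,.1,.01,.01,.006])])
    o=minimize(cost,x0,method="Nelder-Mead",options=dict(initial_simplex=sp,xatol=2e-4,fatol=1e-4,maxiter=500));return o
for name,views in(("fixed",V),("all",V+[(c,W[0]["pixels"])] if W else V)):
    o=f(views,[.625,.27,.05,.0,.09,.0]); print(name,o.x.round(4),round(o.fun,3))
    for x,z in((-58,154),(-28,146),(0,138)): print("  peg",x,(R.from_euler("z",o.x[2]).apply([x/1e3,0,0])+[o.x[0],o.x[1],z/1e3]).round(4))
E
python3 hook.py
```

```text
45.2167 [0.47775096 0.22149678 0.27098054]
[(0.97, [338.0, 104.2, 81.3, 62.6], 3954)]
fixed [0.6305 0.272  0.0278 0.0068 0.0814 0.0031] 0.141
  peg -58 [0.5725 0.2704 0.154 ]
  peg -28 [0.6025 0.2712 0.146 ]
  peg 0 [0.6305 0.272  0.138 ]
all [0.6301 0.2705 0.0251 0.0066 0.0823 0.0017] 0.199
  peg -58 [0.5721 0.269  0.154 ]
  peg -28 [0.6021 0.2698 0.146 ]
  peg 0 [0.6301 0.2705 0.138 ]
```

Run:
```python
from h import *
print(go([.535,.269,.1815],down(.026)))
```

```text
([4.59, 5.87, 8.97], [0.2, 0.1, 1.3])
```

{"op": "send_rows", "data": {"series": [2.5,3,0,0,0,1,0,4.6,5.9,0,0,0,1.3,0,4.6,5.9,3,0,0,1.3,0,4.6,5.9,6,0,0,1.3,0,4.6,5.9,9,0,0,1.3,0,4.6,5.9,9,0,0,1.3,0,4.6,5.9,9,0,0,1.3,0]}}

```text
clock: 45.9
tcp_pos: [0.5344, 0.2682, 0.1802]
orientation: [0.0, 0.698, 0.716, -0.001]
wrist_force: [0.2, -0.6, 0.3]
finger_gap: 0.0068
```

Run:
```python
from h import *
s=get_state();p,r=s["tcp_pos"],rot(s["orientation"]);print(s["clock"],p)
hc=p+r.apply([.0007,0,.0254]); print("hole",hc, "tag yaw",r.as_matrix()[:,1])
# check from fixed cameras: tag mask vs predicted, and peg offsets
for n in("top","scene"):
  c=cam(n);cv2.imwrite(f"pics/e_{n}.png",read_camera(n))
  for d in sil(n,"tag",.3): print(n,d["p"],d["box"],"cen",cen(d["pixels"]),"pred",proj(c,hc-[0,0,.015])[0], "hole px",proj(c,hc)[0],"tip px",proj(c,[[.572,.269,.154]])[0])
for t in([.572,.2690,.178],[.60,.2697,.1735],[.602,.2698,.163]): print(t,go(t,down(.026)))
```

```text
45.9 [0.53439191 0.2681569  0.18019673]
hole [0.53434722 0.26880452 0.15479538] tag yaw [ 0.99967358  0.02552473 -0.00110788]
top 0.44 [171.4, 172.8, 11.7, 17.1] cen [175.75555556 181.85185185] pred [170.77535907 181.6018121 ] hole px [169.80034617 180.33872076] tip px [171.22311345 167.18440688]
top 0.34 [406.4, 216.7, 13.1, 9.4] cen [412.94382022 220.69662921] pred [170.77535907 181.6018121 ] hole px [169.80034617 180.33872076] tip px [171.22311345 167.18440688]
scene 0.61 [297.6, 239.8, 19.1, 34.7] cen [306.92324094 254.67803838] pred [305.89160164 250.66437904] hole px [306.62323689 247.50577533] tip px [294.89080058 254.9574816 ]
[0.572, 0.269, 0.178] ([-0.18, 3.49, 0.68], [0.4, -0.1, 0.0])
[0.6, 0.2697, 0.1735] ([-0.18, 6.28, 1.15], [0.4, -0.1, 0.0])
[0.602, 0.2698, 0.163] ([-0.18, 6.48, 2.2], [0.4, -0.1, 0.0])
```

{"op": "send_rows", "data": {"series": [-0.15,1,0.2,0,0,0,0,-0.15,2,0.3,0,0,0,0,-0.15,3,0.4,0,0,0,0,-0.15,3.8,0.6,0,0,0,0,-0.15,4.4,0.75,0,0,0,0,-0.15,4.4,0.75,0,0,0,0]}}

```text
clock: 46.6
tcp_pos: [0.5811, 0.2693, 0.1738]
orientation: [0.001, 0.698, 0.716, 0.001]
wrist_force: [-1.1, 0.4, 0.5]
finger_gap: 0.0071
```

Run:
```python
from h import *
s=get_state();p,r=s["tcp_pos"],rot(s["orientation"]);print(s["clock"],p,s["wrist_force"],"hole",p+r.apply([.0007,0,.0254]))
for t in([.60,.2697,.1735],[.602,.2698,.163]): print(t,go(t,down(.026)))
```

```text
46.6 [0.5810529  0.26933689 0.17380759] [-1.14834176  0.37418401  0.49339588] hole [0.58113116 0.27002839 0.14840748]
[0.6, 0.2697, 0.1735] ([-0.01, 1.89, 0.04], [0.2, 0.0, 0.0])
[0.602, 0.2698, 0.163] ([-0.01, 2.09, 1.09], [0.2, 0.0, 0.0])
```

{"op": "send_rows", "data": {"series": [0,1,0,0,0,0,0,0,1.9,0.1,0,0,0,0,0,2,0.1,0,0,0,0,0,2,0.1,0,0,0,0]}}

```text
clock: 46.93
tcp_pos: [0.5998, 0.27, 0.1731]
orientation: [0.001, 0.698, 0.717, 0.001]
wrist_force: [0.5, -0.3, -0.6]
finger_gap: 0.0069
```

{"op": "send_rows", "data": {"series": [0,0,0.3,0,0,0,0,0,0,0.6,0,0,0,0,0,0,0.6,0,0,0,0]}}

```text
clock: 47.18
tcp_pos: [0.5987, 0.27, 0.1667]
orientation: [0.001, 0.697, 0.717, 0.0]
wrist_force: [-0.9, -0.6, -0.1]
finger_gap: 0.0073
```

{"op": "send_rows", "data": {"series": [0,0,0.2,0,0,0,0,0,0,0.4,0,0,0,0,0,0,0.4,0,0,0,0]}}

```text
clock: 47.43
tcp_pos: [0.5992, 0.27, 0.1631]
orientation: [0.001, 0.697, 0.717, 0.001]
wrist_force: [-0.4, 0.4, -0.9]
finger_gap: 0.0071
```

{"op": "send_rows", "data": {"series": [0,0,0.2,0,0,0,0,0,0,0.3,0,0,0,0,0,0,0.3,0,0,0,0]}}

```text
clock: 47.68
tcp_pos: [0.5996, 0.2702, 0.1614]
orientation: [0.002, 0.697, 0.717, 0.002]
wrist_force: [-1.6, -0.4, 4.2]
finger_gap: 0.0072
```

{"op": "send_rows", "data": {"series": [0,0,0.2,0,0,0,0,0,0,0.2,0,0,0,0,0,0,0.2,0,0,0,0]}}

```text
clock: 47.93
tcp_pos: [0.6001, 0.2703, 0.161]
orientation: [0.002, 0.697, 0.717, 0.002]
wrist_force: [-2.6, -2.0, 9.5]
finger_gap: 0.0072
```

The tag rests on the peg (9 N at the expected height). I unload, release and rise.

{"op": "send_rows", "data": {"series": [0,0,-0.3,0,0,0,0,0,0,-0.3,0,0,0,0,0,0,-0.3,0,0,0,0.1,0,0,-0.3,0,0,0,0.2,0,0,-0.3,0,0,0,0.3,0,0,-0.3,0,0,0,0.3,0,0,-0.3,0,0,0,0.3]}}

```text
clock: 48.52
tcp_pos: [0.5994, 0.27, 0.1612]
orientation: [0.001, 0.697, 0.717, 0.001]
wrist_force: [0.2, -0.6, -0.4]
finger_gap: 0.0254
```

{"op": "send_rows", "data": {"series": [0,0,-1,0,0,0,0.3,0,0,-2,0,0,0,0.3,0,0,-4,0,0,0,0.3,0,0,-7,0,0,0,0.3,0,-3,-10,0,0,0,0.3,0,-7,-12,0,0,0,0.3,0,-11,-12,0,0,0,0.3,-2,-14,-12,0,0,0,0.3,-2,-14,-12,0,0,0,0.3,-2,-14,-12,0,0,0,0.3]}}

```text
clock: 49.35
tcp_pos: [0.458, 0.2459, 0.283]
orientation: [0.002, 0.697, 0.717, 0.002]
wrist_force: [0.1, 0.4, 0.1]
finger_gap: 0.0254
```

Run:
```python
from hand import *
s=get_state();print(s["clock"],s["tcp_pos"],s["wrist_force"],s["finger_gap"])
TM=MOD["tag"]; V=[]
for n in("top","scene","wrist"):
  c=cam(n);cv2.imwrite(f"pics/f_{n}.png",read_camera(n))
  for d in sil(n,"tag",.3):
    u=cen(d["pixels"]); print(n,round(d["p"],2),d["box"],"pred hole/centre px",proj(c,[[.60,.27,.136],[.60,.27,.121]]).round(0).tolist())
    if np.linalg.norm(u-proj(c,[.60,.27,.121])[0])<25: V.append((c,d["pixels"]))
if V: print("tag fit",fit(V,TM,[.60,.27,.03,.136]))
for n in("top","scene"):
  for l in("fresh1","spent1","isolator_tip"):
    for d in sil(n,l,.3): print(n,l,round(d["p"],2),onz(cam(n),cen(d["pixels"]),dict(fresh1=.05,spent1=.02,isolator_tip=.092)[l])[:2].round(3))
```

```text
49.35 [0.45802867 0.24587005 0.28295951] [0.07693987 0.39535848 0.10324906] 0.025415718089695366
top 0.65 [299.1, 102.0, 26.0, 26.4] pred hole/centre px [[173.0, 159.0], [174.0, 161.0]]
top 0.61 [161.3, 151.9, 27.7, 19.8] pred hole/centre px [[173.0, 159.0], [174.0, 161.0]]
top 0.42 [366.7, 211.3, 18.1, 31.5] pred hole/centre px [[173.0, 159.0], [174.0, 161.0]]
top 0.4 [215.5, 107.6, 19.1, 19.7] pred hole/centre px [[173.0, 159.0], [174.0, 161.0]]
scene 0.56 [278.2, 248.4, 15.5, 37.3] pred hole/centre px [[286.0, 264.0], [285.0, 267.0]]
wrist 0.75 [353.1, 134.6, 64.8, 68.6] pred hole/centre px [[389.0, 163.0], [383.0, 161.0]]
tag fit (array([ 0.59886492,  0.2706949 , -0.04356581,  0.1396371 ]), np.float64(1.014417918838125))
top fresh1 0.85 [0.585 0.092]
top fresh1 0.75 [ 0.549 -0.047]
top spent1 0.84 [ 0.462 -0.326]
top spent1 0.65 [ 0.458 -0.247]
top isolator_tip 0.52 [ 0.479 -0.418]
scene fresh1 0.82 [0.583 0.094]
scene fresh1 0.69 [ 0.55  -0.045]
scene spent1 0.7 [ 0.462 -0.245]
scene spent1 0.66 [ 0.465 -0.323]
scene isolator_tip 0.53 [ 0.499 -0.393]
```

Run:
```python
from h import *
read_camera("scene")
for d in sil("scene","tag",.3): print(d["p"],d["box"])
print(hand_in(),get_state()["clock"])
```

```text
0.63 [275.7, 247.3, 17.5, 38.5]
the job is handed in; nothing more can be done
the job is handed in; nothing more can be done
```

I did the job in the order asked and handed it in at about 49 s of robot time. No check failed, but the final ones are measurements only: I had used all 16 pictures, so I did not view the finished scene.

- **Isolator off:** I pushed the lever until it met its stop at about 5 N, and it showed off in the wrist picture.
- **Spent cells:** both red cells are lying flat in the red tray, seen in pictures and found there again by both fixed cameras at the end.
- **Fresh cells:** one is in bay 1 and one in bay 3, flat end to the plunger. The second had been knocked about 4 cm, so I measured it again before grasping it. The plunger force while fitting agreed with the spring data. The last picture showed both level and at the contact. A press on the bay 3 cell stopped solid at the seated height; I did not press the bay 1 cell.
- **Good cell:** left untouched in the middle bay. In the pictures its button end faces the plunger, the reverse of what you asked for the fresh cells. You may want to check it.
- **Isolator on:** I pushed the lever to its stop at 10 N. The top camera puts the ball at the on end. The scene camera read it about 3 cm off, but with a low detection value.
- **Tag:** it hangs near the middle of the peg. It met the peg at the expected height, stayed there on release, and the scene camera found it in the same place just before hand-in. The outline fit for its exact pose was poor.
- **Bystanders:** I did not measure them at the end; nothing suggested that any had been touched.

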